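# Collect the battery cells in the bail pail and put the pail on its stand

## Robot

A 7-joint arm with a two-finger parallel gripper is mounted at the origin on a cart in front of the work surface, level with it; the furniture and walls round the work are solid. World frame = base frame: x ahead of the robot, y to its left, z up, the work surface at z = 0. Lengths are in m, angles in rad, forces in N, time in s.
With the tool pointing down it reaches from about 0.425 to 1.025 m from the base axis. Payload 3.6 kg.
Tool frame: the origin (TCP) lies on the centre line of the jaws, within the pads' length; the fingertips stand 11 mm ahead of it and the grasp point (between the pads) lies 8 mm behind it (env.tip_extent is the z of the fingertips in the tool frame, in m); z points along the fingers, y is the line along which they close (so a half turn about z gives the same grasp; the last joint's range is limited). The gripper opens to 85 mm and grips with 20 to 120 N. Pads are 22 mm wide; open, the fingers measure 114 mm over their backs; the gripper's body (76 mm by 85 mm) begins 54 mm behind the grasp point. The pads swing forward as they close: fully open they stand 13 mm farther back than shut.
Start: joints at [1.133, 0.591, 0.048, 1.609, -0.033, 0.943, -0.034], TCP at [0.244, -0.683, 0.242] pointing down, gripper open.
Joint ranges: [-2.69, 2.69], [-0.47, 2.24], [-1.27, 1.36], [0.19, 2.51], [-1.53, 4.68], [0.08, 2.07], [-3.09, 3.09]. Speed limits (rad/s): [2.57, 2.57, 3.14, 3.14, 3.14, 3.14, 3.14].

## Interface

Orientations are given as a unit quaternion [x, y, z, w].
In Python, from cell import env gives the robot as it stands.
- The arm moves only by the tool carry_out, never from a script. Its argument "steps" is a list of rows, each a list of 4 numbers: the shift along the tool's x, y, z in m, then the turn about the tool's z in degrees. In form: [[x, y, z, roll], ...]. A call has 1 to 20 rows; each row is the pose to reach, as a shift and turn from the pose commanded when the call began, along the tool's axes at that moment; what a row does not reach only later rows make up. A row lasts 1/12 s, in which the tool goes at most 41.7 mm and 7.16 degrees, less where a joint would pass 70% of its speed; a pose out of reach is approached as far as the arm can. A call with a gripper value outside its range is refused whole. "claw" is the opening, from -1 (shut) to 1 (fully open), set as the call begins (left out, the last holds). The fingers move at their own pace and stop on an object; "newtons" is the grip in N (left out, the last holds). Time passes only in rows, so rows that repeat a pose let the fingers close. It gives the time, the measured TCP pose, the force, the opening and the grip force at its end, in the units of the state.
- env.state(): the state, without advancing time (a new reading comes with each control period).
- env.snapshot(name): name is "scene" or "top" or "wrist"; returns the picture (420x560x3 uint8, red, green, blue); there is no depth.
- env.calibration(name): a dict with "camera_matrix" (3x3 intrinsics, pixels), "k1" (the pictures are not rectified: a ray, as slopes to the right and down, at radius r is drawn at 1 + k1 r^2 times it, then the intrinsics apply), "R" (3x3) and "t" (3): a world point X has camera coordinates R X + t. Camera axes: x right, y down, z forward; pixel columns grow to the right and rows downward; lengths in m; the calibration is good to about 2 mm. A picture is of the moment at which its call begins: read the wrist's pose just before it. calibration takes no time and is no camera call; for the wrist camera it gives the pose at the moment of the call.
- env.finish_job(): hands the job in; it is judged then, once.
The state is a dict: "clock": time; "joints": joint angles; "qd": joint speeds; "joint_torque": joint torques, N m; "eef_pos": TCP position; "tool_rot": TCP orientation; "wrist_force": force on the tool from outside, world axes, zero at the start; "wrist_torque": the same for the moment, N m; "grip_width": opening from 0.0 (shut) to 1.0 (fully open); "grip_force": force on a finger pad.
Only numpy, scipy, OpenCV 4.12 (cv2) and the standard library are available. Lean on these libraries where they do the work, as an engineer would, in place of code of your own. Each camera call takes 0.05 s, during which the arm holds its last target. There are 200 camera calls.

## Task

Collect the used battery cells: slide every cell that stands in the black tray, end down, right to the bottom of a tube of its own in the small steel pail, and move the small round tin that occupies the round dish-shaped stand on the right into the tray. With all the cells in, raise the pail's folded-down wire bail upright, lift the pail clear of the bench by the bail, set it down level on the floor of the stand, fold the bail down again and let go. Keep the pail upright throughout and leave the roll of tape and the small circuit board where they are.

Things in the scene. Friction and masses are not known exactly. Their poses are not given: they have to be found in the camera images.
- cell1_centre (a point): cell, may be absent: plain grey upright cylinder with bare steel ends, 21 across with a 1.5 bevel at the foot, 70 high, 68 g (hidden variation), standing in the tray; this point is its centre, 35 above its lower end; its z axis runs along the cell
- cell2_centre (a point): cell, may be absent: plain grey upright cylinder with bare steel ends, 21 across with a 1.5 bevel at the foot, 70 high, 68 g (hidden variation), standing in the tray; this point is its centre, 35 above its lower end; its z axis runs along the cell
- cell3_centre (a point): cell, may be absent: plain grey upright cylinder with bare steel ends, 21 across with a 1.5 bevel at the foot, 70 high, 68 g (hidden variation), standing in the tray; this point is its centre, 35 above its lower end; its z axis runs along the cell
- cell4_centre (a point): cell, may be absent: plain grey upright cylinder with bare steel ends, 21 across with a 1.5 bevel at the foot, 70 high, 68 g (hidden variation), standing in the tray; this point is its centre, 35 above its lower end; its z axis runs along the cell
- tray: black open tray, fixed, 105 (its x) by 150 (its y) by 18 high, floor 2 thick, walls 2; origin at the centre of its underside. The cells stand on its floor, at about (+-22, +-36) mm in its frame, so there is most room for fingers along its y
- pail: round steel pail, 104 across, 56 high at the rim, about 0.45 kg empty; origin at the centre of its underside, z up. Inside are four upright black tubes. Two ears on its +y and -y sides stand up to 87 above the underside, 107 apart over their outer faces, and carry the bail's hinge, which runs along the pail's y axis through (0, 0, 78)
- tube1 (a point): centre of the mouth of a tube in the pail, 54 above the pail's underside, 31 from its axis at 45 degrees from the pail's x towards its y; bore 24.6, flared to 30 at the mouth over the last 4, 34 deep: a cell that is home stands out 36 above the mouth, its centre 55 above the pail's underside. Fingers that close along the line from the pail's axis through the tube keep clear of the ears and of neighbouring cells
- tube2 (a point): centre of the mouth of a tube in the pail, 54 above the pail's underside, 31 from its axis at 135 degrees from the pail's x towards its y; bore 24.6, flared to 30 at the mouth over the last 4, 34 deep: a cell that is home stands out 36 above the mouth, its centre 55 above the pail's underside. Fingers that close along the line from the pail's axis through the tube keep clear of the ears and of neighbouring cells
- tube3 (a point): centre of the mouth of a tube in the pail, 54 above the pail's underside, 31 from its axis at 225 degrees from the pail's x towards its y; bore 24.6, flared to 30 at the mouth over the last 4, 34 deep: a cell that is home stands out 36 above the mouth, its centre 55 above the pail's underside. Fingers that close along the line from the pail's axis through the tube keep clear of the ears and of neighbouring cells
- tube4 (a point): centre of the mouth of a tube in the pail, 54 above the pail's underside, 31 from its axis at 315 degrees from the pail's x towards its y; bore 24.6, flared to 30 at the mouth over the last 4, 34 deep: a cell that is home stands out 36 above the mouth, its centre 55 above the pail's underside. Fingers that close along the line from the pail's axis through the tube keep clear of the ears and of neighbouring cells
- bail (a joint): angle of the wire bail: 0 = folded down on the pail's -x side, 25 degrees below level; 2.007 = straight up; stop at 2.3. Slight hinge friction (0.03 N m) keeps it where it is left
- bail_roller (a point): centre of the black grip roller in the middle of the bail, 12 across, 42 long, its axis along the pail's y axis, 105 from the hinge line; it spins freely on the wire. Folded, it is about 34 above the bench and 95 out from the pail's axis. The bail wire is 4 thick and 121 wide over all
- stand: round aluminium dish-shaped stand with a black pad, fixed, 130 across, rim 14 high, inside 118 across, its floor 4 above the bench; origin at the centre of its underside
- tin_centre (a point): small pale round lidded tin, loose, 44 across, 19 high, about 50 g, standing on the floor of the stand; this point is its centre, half-way up
- tape: bystander, loose: roll of black insulating tape, 59 across, 18 high; origin at the centre of its underside
- board: bystander, loose: small green circuit board, 34 by 53, 11 high; origin at the centre of its underside
There are look-alikes about, which are no part of the job. Leave any pink or turquoise look-alike of the part that bears cell3_centre alone.

How it is judged:
On the way, in this order (a step that is already met when the one before it is completed fails the run):
1. every cell present is home in a tube of the pail (z of cell1_centre in the frame of pail between 0.045 and 0.06 m and horizontal distance between each of cell1_centre, cell2_centre, cell3_centre, cell4_centre and pail below 0.045 m and z of cell2_centre in the frame of pail between 0.045 and 0.06 m and z of cell3_centre in the frame of pail between 0.045 and 0.06 m and z of cell4_centre in the frame of pail between 0.045 and 0.06 m), for 0.2 s.
2. the bail is raised upright (above 1.7) (value of joint bail above 1.7 rad), for 0.2 s.
3. the pail hangs clear of the bench by the bail (underside above 20 mm, the robot's fingers carrying the bail) (height (world z) of pail above 0.02 m and contact force between the fingers and bail above 0.5 N), for 0.2 s.
At the end, for the whole second after the job is handed in: every cell is at the bottom of a tube (centre 45 to 60 mm above the pail's underside); the pail rests level (0.08 rad) on the stand's floor within 10 mm of its centre, at rest, bail folded down (below 0.5 rad); the tin is on the floor of the tray (all of step 1 and horizontal distance between pail and stand below 0.01 m and height (world z) of pail below 0.008 m and angle between pail's own z axis and vertical below 0.08 rad and linear speed of pail below 0.02 m/s and value of joint bail below 0.5 rad and z of tin_centre in the frame of tray between 0.005 and 0.017 m and x of tin_centre in the frame of tray between -0.035 and 0.035 m and y of tin_centre in the frame of tray between -0.058 and 0.058 m); the robot touches nothing.
It fails at once if the pail is tipped over (more than 0.7 rad) (angle between pail's own z axis and vertical above 0.7 rad).
It fails at once if the tape is shoved away (more than 40 mm) (distance of tape from where it was at the start of the episode above 0.04 m).
It fails at once if the board is shoved away (more than 40 mm) (distance of board from where it was at the start of the episode above 0.04 m).
Of cell1, cell2, cell3, cell4 only 3 to 4 are there at a start; the rules pass over those that are not, and their reading is None.
At some moment in a run one of pail may be knocked a few centimetres aside while the robot is not near it.
It also fails if it takes over 210 s, if anything falls off the work surface, if the arm or the gripper's body presses on something with over 40 N, if the wrist force passes 120 N, or if a joint passes its speed limit or range.

## Working session

There is one attempt and no reset: what is moved stays moved. The work goes in short steps, Python scripts to look and compute and a tool call to move; the robot and the scene stay as the last step left them, time stands still between calls to the robot, and variables do not carry over. Pictures are saved under pics/ and viewed, at most 14 in all, crops included, and the job is handed in when it is done.

Besides the shell and the picture viewer there is one more tool, called in YAML: its name, and indented under it one key for each argument. carry_out: Moves the arm, as the interface text tells. Its arguments: {"type":"object","properties":{"steps":{"type":"array"},"claw":{"type":"number"},"newtons":{"type":"number"}},"required":["steps"]}

```bash
ls; mkdir -p pics; python3 - <<'E'
from cell import env
import cv2
for n in ("scene","top"):
    cv2.imwrite(f"pics/{n}0.png",cv2.resize(env.snapshot(n)[:,:,::-1],(800,600),interpolation=cv2.INTER_CUBIC))
    c=env.calibration(n);print(n,c)
print(env.state(), env.tip_extent)
E
```

```text
pics
scene {'camera_matrix': array([[409.82139241,   0.        , 277.55775028],
       [  0.        , 409.82139241, 214.28395599],
       [  0.        ,   0.        ,   1.        ]]), 'k1': -0.029292996115803858, 'R': array([[-0.30553729, -0.95217158,  0.00403111],
       [-0.41611463,  0.12971453, -0.90001264],
       [ 0.85644356, -0.27666483, -0.43584515]]), 't': array([0.18186862, 0.29227479, 0.56824878])}
top {'camera_matrix': array([[379.11666188,   0.        , 279.22505275],
       [  0.        , 379.11666188, 213.22934613],
       [  0.        ,   0.        ,   1.        ]]), 'k1': 0.03648341917728882, 'R': array([[ 0.10361012, -0.99461467, -0.00257007],
       [-0.97430059, -0.10097369, -0.20135213],
       [ 0.20000828,  0.02336614, -0.97951555]]), 't': array([-0.03002355,  0.5388139 ,  0.96851251])}
{'clock': 0.1, 'joints': array([ 1.13348168,  0.59205695,  0.04831649,  1.60970604, -0.03329865,
        0.94269043, -0.03369574]), 'qd': array([ 0.00063925, -0.00051351,  0.00283652, -0.00273366,  0.00027575,
       -0.00010982, -0.00047939]), 'joint_torque': array([ 4.29715074e-03, -5.50000298e+01,  1.55355792e+00, -1.98824412e+01,
        9.78635391e-03,  3.87619366e-03,  3.43334044e-06]), 'eef_pos': array([ 0.24414081, -0.68188359,  0.24122971]), 'tool_rot': array([ 9.85253361e-01,  1.71098677e-01, -2.36922716e-04, -1.00021227e-03]), 'wrist_force': array([ 0.04724268, -0.68682944,  0.18124275]), 'wrist_torque': array([ 0.02380906, -0.04542784, -0.02874604]), 'grip_force': 0.0, 'grip_width': 1.0017760230436046} 0.011
```

View pics/top0.png

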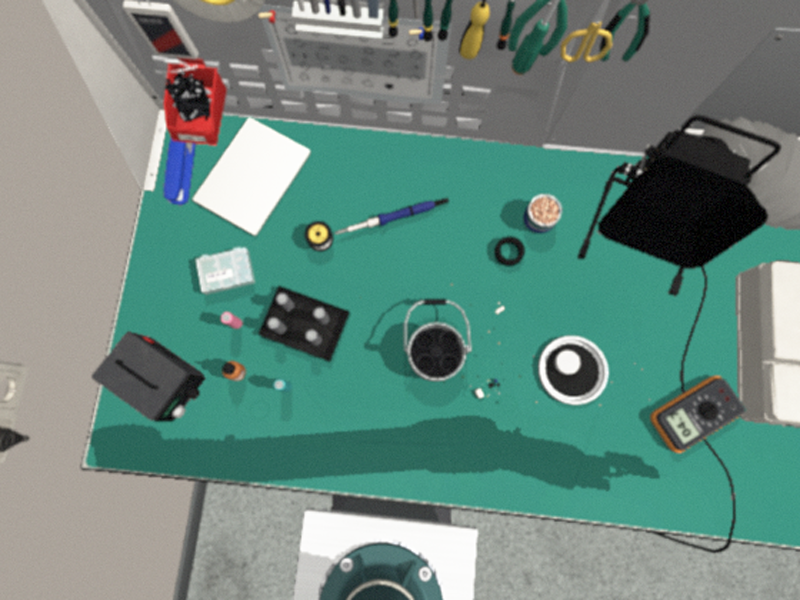

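View pics/scene0.png

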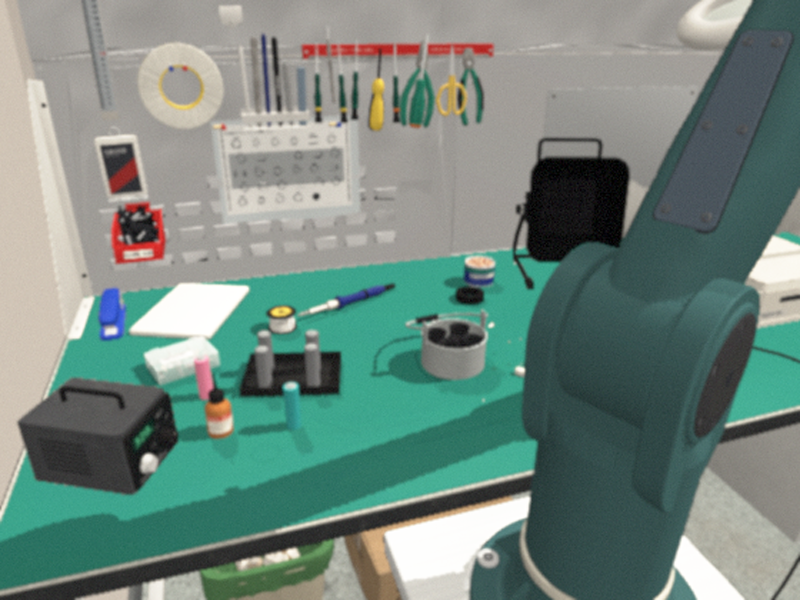

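The top view shows four cells in the tray at about (305,322), the pail at (437,350) with its bail folded towards the far side, the stand with the tin at (572,368), the tape at (509,250) and the board near (488,388). The scene view confirms four grey cells, with pink and turquoise look-alikes outside the tray.

```bash
cat > h.py <<'E'
import numpy as np, cv2
from cell import env
from scipy.spatial.transform import Rotation as Ro
def ray(c,uv):
    K=c["camera_matrix"]; p=np.array([(uv[0]-K[0,2])/K[0,0],(uv[1]-K[1,2])/K[1,1]])
    q=p.copy()
    for _ in range(20): q=p/(1+c["k1"]*(q@q))
    d=c["R"].T@np.array([q[0],q[1],1]); o=-c["R"].T@c["t"]; return o,d
def px2w(c,uv,z):
    o,d=ray(c,uv); return o+d*(z-o[2])/d[2]
def w2px(c,X):
    x=c["R"]@np.asarray(X,float)+c["t"]; q=x[:2]/x[2]; q=q*(1+c["k1"]*(q@q)); K=c["camera_matrix"]
    return np.array([K[0,0]*q[0]+K[0,2],K[1,1]*q[1]+K[1,2]])
def yaw(s):
    # world angle of tool y (closing line), mod 180
    y=Ro.from_quat(s["tool_rot"]).as_matrix()[:,1]; return np.degrees(np.arctan2(y[1],y[0]))
def move(xyz,ang=None):
    """shift in tool axes from measured TCP to xyz, and roll (deg about tool z) to bring tool y to world angle ang (mod 180)"""
    s=env.state(); R=Ro.from_quat(s["tool_rot"]).as_matrix(); d=R.T@(np.array(xyz)-s["eef_pos"])
    r=0 if ang is None else -(((ang-yaw(s))+90)%180-90)   # tool z down => positive roll = negative world yaw
    return np.round(d,4),round(r,1)
def crop(name,box,out,scale):
    im=env.snapshot(name); x0,y0,x1,y1=box
    cv2.imwrite(out,cv2.resize(im[y0:y1,x0:x1,::-1],None,fx=scale,fy=scale,interpolation=cv2.INTER_CUBIC))
E
python3 - <<'E'
from h import *
im=env.snapshot("top")
cv2.imwrite("pics/a.png",cv2.resize(im[195:280,170:440,::-1][:, :90],None,fx=6.5,fy=6.5,interpolation=cv2.INTER_CUBIC))
cv2.imwrite("pics/b.png",cv2.resize(im[195:290,275:435,::-1],None,fx=5,fy=5,interpolation=cv2.INTER_CUBIC))
E
```

```text
(no output)
```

View pics/a.png

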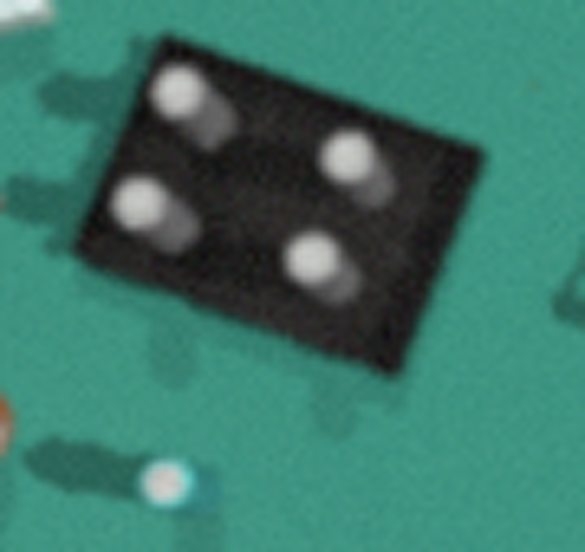

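View pics/b.png

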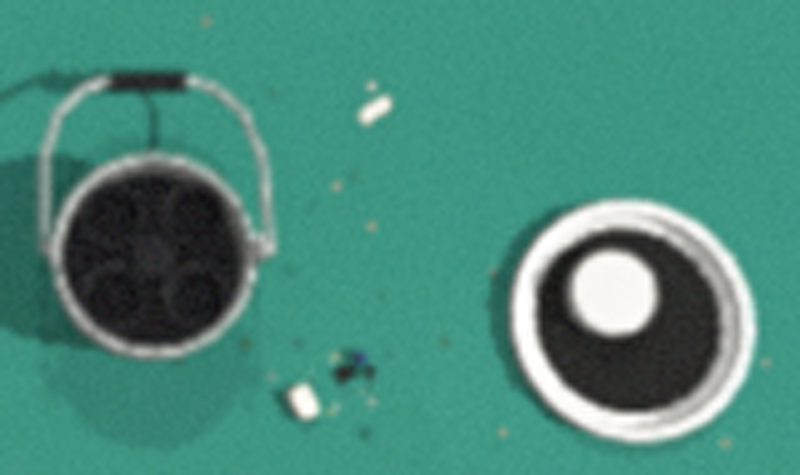

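```bash
cat > scene.py <<'E'
from h import *
c=env.calibration("top")
A=lambda u,v,z:px2w(c,((u+.5)/6.5-.5+170,(v+.5)/6.5-.5+195),z)
B=lambda u,v,z:px2w(c,((u+.5)/5-.5+275,(v+.5)/5-.5+195),z)
if __name__=="__main__":
    np.set_printoptions(precision=4,suppress=True)
    cells=[A(*p,.072) for p in [(180,92),(349,157),(140,203),(313,258)]]; print("cells",*cells)
    cor=[A(*p,.018) for p in [(165,37),(485,152),(400,375),(80,250)]]; print("corners",*cor,np.mean(cor,0))
    e=cor[1]-cor[0]+cor[2]-cor[3]; print("tray y dir",np.degrees(np.arctan2(e[1],e[0])),np.linalg.norm(e)/2)
    m=np.mean(cells,0); print("cells mean",m)
    e=cells[1]-cells[0]+cells[3]-cells[2]; print("cell rows",np.degrees(np.arctan2(e[1],e[0])),np.linalg.norm(e)/2)
    print("pail",B(152,254,.056),"rim pts",B(152,152,.056),B(152,356,.056),B(51,254,.056),B(254,254,.056))
    print("roller",B(148,81,.034), "ends",B(108,80,.034),B(188,82,.034))
    print("ears",B(44,248,.08),B(266,248,.08))
    print("stand",B(633,320,.014),"tin",B(613,292,.023))
    print("board",B(330,388,.005)); print("start yaw",yaw(env.state()))
E
python3 scene.py
```

```text
cells [0.5252 0.2432 0.072 ] [0.5055 0.171  0.072 ] [0.478  0.2525 0.072 ] [0.4629 0.1799 0.072 ]
corners [0.5591 0.2664 0.018 ] [0.5231 0.1226 0.018 ] [0.4244 0.1464 0.018 ] [0.4632 0.2885 0.018 ] [0.4925 0.206  0.018 ]
tray y dir -104.67909058762933 0.14778882593843035
cells mean [0.4929 0.2117 0.072 ]
cell rows -103.52312789692482 0.07445719567921466
pail [ 0.4593 -0.0511  0.056 ] rim pts [ 0.5139 -0.0462  0.056 ] [ 0.406  -0.0559  0.056 ] [0.4538 0.0021 0.056 ] [ 0.4649 -0.1048  0.056 ]
roller [ 0.5572 -0.0415  0.034 ] ends [ 0.5555 -0.0195  0.034 ] [ 0.5589 -0.0635  0.034 ]
ears [0.4536 0.006  0.08  ] [ 0.4655 -0.1081  0.08  ]
stand [ 0.456  -0.3173  0.014 ] tin [ 0.4689 -0.3032  0.023 ]
board [ 0.4025 -0.1573  0.005 ]
start yaw -70.29945579565057
```

```bash
cat >> h.py <<'E'
def plan(calls):
    """calls: list of lists of (xyz,ang|None); prints tool-frame row for each target, chained from measured pose"""
    s=env.state(); P=s["eef_pos"].copy(); a=yaw(s)
    for k,call in enumerate(calls):
        a0,P0=a,P.copy(); t=np.radians(a0)
        Y=np.array([np.cos(t),np.sin(t),0]); Z=np.array([0,0,-1.]); X=np.cross(Y,Z); r=0
        for xyz,ang in call:
            if ang is not None: r+=-(((ang-a)+90)%180-90); a=a0-r
            d=np.array(xyz)-P; n=int(np.ceil(np.linalg.norm(d)/.0417)); P=np.array(xyz,float); D=P-P0
            print(k,[round(float(v),4) for v in (X@D,Y@D,Z@D)]+[round(r,1)],"rows>=",n)
E
python3 - <<'E'
from h import *
plan([[((.5,-.2,.25),None)],[((.52,.2,.25),76)]])
s=env.state();print(Ro.from_quat(s["tool_rot"]).as_matrix())
E
```

```text
0 [0.4033, -0.3675, -0.0086, 0] rows>= 14
1 [0.1537, -0.3698, 0.0, np.float64(33.7)] rows>= 10
[[ 9.41467282e-01  3.37103685e-01 -6.80586590e-04]
 [ 3.37104358e-01 -9.41465902e-01  1.61441264e-03]
 [-9.65246197e-05 -1.74934538e-03 -9.99998465e-01]]
```

carry_out:
  steps:
    - [0.403,-0.3675,-0.009,0]
    - [0.403,-0.3675,-0.009,0]
    - [0.403,-0.3675,-0.009,0]
    - [0.403,-0.3675,-0.009,0]
    - [0.403,-0.3675,-0.009,0]
    - [0.403,-0.3675,-0.009,0]
    - [0.403,-0.3675,-0.009,0]
    - [0.403,-0.3675,-0.009,0]
    - [0.403,-0.3675,-0.009,0]
    - [0.403,-0.3675,-0.009,0]
    - [0.403,-0.3675,-0.009,0]
    - [0.403,-0.3675,-0.009,0]
    - [0.403,-0.3675,-0.009,0]
    - [0.403,-0.3675,-0.009,0]
    - [0.403,-0.3675,-0.009,0]
    - [0.403,-0.3675,-0.009,0]

```text
clock: 1.48
eef_pos: [0.4996, -0.2008, 0.2511]
tool_rot: [0.985, 0.172, -0.0, 0.0]
wrist_force: [-0.2, -1.0, 0.2]
grip_width: 1.001
grip_force: 0.0
```

carry_out:
  steps:
    - [0.1537,-0.37,0,33.7]
    - [0.1537,-0.37,0,33.7]
    - [0.1537,-0.37,0,33.7]
    - [0.1537,-0.37,0,33.7]
    - [0.1537,-0.37,0,33.7]
    - [0.1537,-0.37,0,33.7]
    - [0.1537,-0.37,0,33.7]
    - [0.1537,-0.37,0,33.7]
    - [0.1537,-0.37,0,33.7]
    - [0.1537,-0.37,0,33.7]
    - [0.1537,-0.37,0,33.7]
    - [0.1537,-0.37,0,33.7]
    - [0.1537,-0.37,0,33.7]
    - [0.1537,-0.37,0,33.7]

```text
clock: 2.65
eef_pos: [0.5203, 0.1959, 0.251]
tool_rot: [0.992, -0.124, -0.0, 0.001]
wrist_force: [-1.2, 0.8, -0.5]
grip_width: 0.998
grip_force: 0.0
```

```bash
python3 - <<'E'
from h import *
s=env.state();print(s["clock"],s["eef_pos"],yaw(s))
c=env.calibration("wrist"); im=env.snapshot("wrist")
import pickle; pickle.dump(c,open("w1.pkl","wb"))
print(-c["R"].T@c["t"])
cv2.imwrite("pics/w1.png",cv2.resize(im[:,:,::-1],(800,600),interpolation=cv2.INTER_CUBIC))
E
```

```text
2.65 [0.52027423 0.19590473 0.25103163] -104.28451249493118
[0.6010649  0.17476057 0.3822301 ]
```

View pics/w1.png

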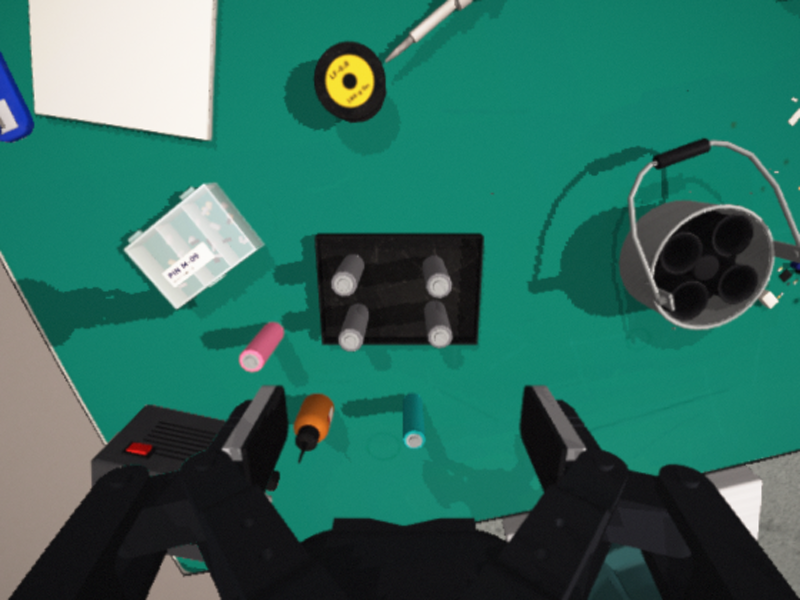

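Wrist view: cell tops at about (344,284), (438,287), (351,340) and (440,336); tray corners at (318,234) and (482,234). The pail is at (707,265), with tube mouths at (733,232), (683,253), (739,283) and (686,300).

```bash
python3 - <<'E'
from h import *; import pickle
np.set_printoptions(precision=4,suppress=True)
c=pickle.load(open("w1.pkl","rb"))
W=lambda u,v,z:px2w(c,((u+.5)*.7-.5,(v+.5)*.7-.5),z)
cells=[W(*p,.072) for p in [(344,284),(438,287),(351,340),(440,336)]]; print("cells",*cells,np.mean(cells,0))
cor=[W(*p,.018) for p in [(318,234),(482,234),(478,343),(323,343)]]; print("tray",*cor,np.mean(cor,0))
m=[W(*p,.054) for p in [(733,232),(683,253),(739,283),(686,300)]]; print("tubes",*m,np.mean(m,0))
print("roller",W(682,153,.034))
E
```

```text
cells [0.526  0.2412 0.072 ] [0.5055 0.1708 0.072 ] [0.4791 0.2496 0.072 ] [0.4645 0.1784 0.072 ] [0.4938 0.21   0.072 ]
tray [0.5625 0.2617 0.018 ] [0.5267 0.1216 0.018 ] [0.4245 0.1451 0.018 ] [0.4615 0.2897 0.018 ] [0.4938 0.2045 0.018 ]
tubes [ 0.4862 -0.074   0.054 ] [ 0.4786 -0.0318  0.054 ] [ 0.4402 -0.0794  0.054 ] [ 0.4363 -0.033   0.054 ] [ 0.4603 -0.0546  0.054 ]
roller [ 0.5554 -0.0473  0.034 ]
```

```bash
cat > cyc.py <<'E'
import sys
from h import *
C=dict(A=(.5256,.2420),B=(.5055,.1709),C=(.4788,.2508),D=(.4640,.1789))
pc=np.array([.4597,-.053]); th=5.9
def T(k): a=np.radians(k+th); return pc+.031*np.array([np.cos(a),np.sin(a)])
def go(cell,k):
    c=C[cell]; t=T(k); a=(k+th)%180
    f=lambda p,z:(p[0],p[1],z)
    plan([[(f(c,.13),76),(f(c,.055),None)],[(f(c,.055),None),(f(c,.2),None)],[(f(t,.2),a),(f(t,.115),None)],[(f(t,.095),None),(f(t,.074),None)],[(f(t,.2),None)]])
if __name__=="__main__":
    go(sys.argv[1],int(sys.argv[2]))
E
python3 cyc.py B 225; python3 -c "
from h import *
cv2.imwrite('ref.png',env.snapshot('top'))"
```

```text
0 [-0.0081, 0.028, 0.1211, np.float64(-0.3)] rows>= 3
0 [-0.0081, 0.028, 0.1961, np.float64(-0.3)] rows>= 2
1 [0.0, 0.0, 0.0, 0] rows>= 0
1 [0.0, 0.0, -0.145, 0] rows>= 4
2 [-0.0034, 0.2564, 0.0, np.float64(25.1)] rows>= 7
2 [-0.0034, 0.2564, 0.085, np.float64(25.1)] rows>= 3
3 [0.0, 0.0, 0.02, 0] rows>= 1
3 [0.0, 0.0, 0.041, 0] rows>= 1
4 [0.0, 0.0, -0.126, 0] rows>= 4
```

carry_out:
  steps:
    - [-0.008,0.028,0.121,0]
    - [-0.008,0.028,0.121,0]
    - [-0.008,0.028,0.121,0]
    - [-0.008,0.028,0.121,0]
    - [-0.008,0.028,0.121,0]
    - [-0.008,0.028,0.121,0]
    - [-0.008,0.028,0.121,0]
  claw: 0.0

```text
clock: 3.33
eef_pos: [0.5078, 0.1753, 0.1328]
tool_rot: [0.993, -0.122, 0.002, -0.002]
wrist_force: [0.2, 0.7, 0.1]
grip_width: 0.501
grip_force: 0.0
```

```bash
python3 - <<'E'
from h import *
s=env.state();print(s["clock"],s["eef_pos"],yaw(s))
im=env.snapshot("wrist");s=env.state();print(s["clock"],s["eef_pos"],yaw(s),s['grip_width'])
cv2.imwrite("pics/w2.png",cv2.resize(im[:,:,::-1],(560,420),interpolation=cv2.INTER_AREA))
E
python3 cyc.py B 225
```

```text
3.3333 [0.50783251 0.17529107 0.13281901] -104.01142662537264
3.3833 [0.50768236 0.17538901 0.13285393] -103.99232574456711 0.49725505556859184
0 [-0.001, 0.0049, 0.0029, np.float64(0.0)] rows>= 1
0 [-0.001, 0.0049, 0.0779, np.float64(0.0)] rows>= 2
1 [0.0, 0.0, 0.0, 0] rows>= 0
1 [0.0, 0.0, -0.145, 0] rows>= 4
2 [-0.0034, 0.2564, 0.0, np.float64(25.1)] rows>= 7
2 [-0.0034, 0.2564, 0.085, np.float64(25.1)] rows>= 3
3 [0.0, 0.0, 0.02, 0] rows>= 1
3 [0.0, 0.0, 0.041, 0] rows>= 1
4 [0.0, 0.0, -0.126, 0] rows>= 4
```

View pics/w2.png

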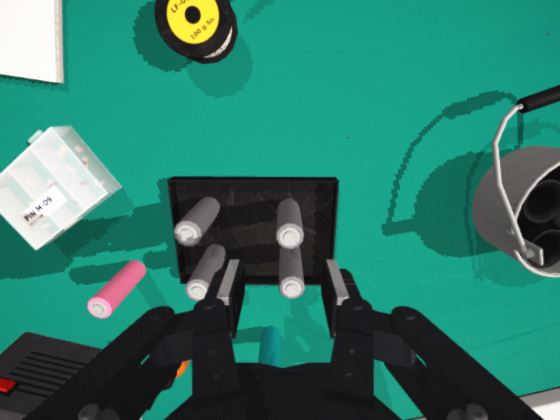

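The wrist view shows the jaws astride cell B's row, roughly 5 mm short along tool y. I'll correct for that and go down.

carry_out:
  steps:
    - [-0.001,0.005,0.003,0]
    - [-0.001,0.005,0.03,0]
    - [-0.001,0.005,0.055,0]
    - [-0.001,0.005,0.078,0]
    - [-0.001,0.005,0.078,0]
    - [-0.001,0.005,0.078,0]
    - [-0.001,0.005,0.078,0]

```text
clock: 3.97
eef_pos: [0.504, 0.1699, 0.0536]
tool_rot: [0.993, -0.122, 0.001, -0.0]
wrist_force: [0.6, 0.2, 0.1]
grip_width: 0.496
grip_force: 0.0
```

```bash
python3 - <<'E'
from h import *
s=env.state();print(s["clock"],s["eef_pos"],yaw(s),s["joints"])
plan([[((.5055,.1709,.055),None)]])
E
```

```text
3.9667 [0.50402116 0.16985516 0.05356192] -104.00108936590564 [-0.40652276  0.65127132 -0.00513942  2.15854049  0.00989048  0.32979798
 -2.23512377]
0 [0.0012, -0.0014, -0.0014, 0] rows>= 1
```

carry_out:
  steps:
    - [0,0,0,0]
    - [0,0,0,0]
    - [0,0,0,0]
    - [0,0,0,0]
    - [0,0,0,0]
    - [0,0,0,0]
    - [0,0,-0.04,0]
    - [0,0,-0.08,0]
    - [0,0,-0.12,0]
    - [0,0,-0.145,0]
    - [0,0,-0.145,0]
    - [0,0,-0.145,0]
    - [0,0,-0.145,0]
  claw: -1
  newtons: 40

```text
clock: 5.05
eef_pos: [0.5024, 0.1692, 0.1969]
tool_rot: [0.993, -0.122, -0.0, 0.0]
wrist_force: [1.0, -1.0, -0.7]
grip_width: 0.232
grip_force: 39.4
```

```bash
cat > chk.py <<'E'
from h import *
def pailshift(a,b):  # grey template match of pail body, top camera
    t=a[200:275,280:335]; r=cv2.matchTemplate(b[180:295,260:360],t,cv2.TM_CCOEFF_NORMED); _,m,_,p=cv2.minMaxLoc(r); return p[0]-20,p[1]-20,m
if __name__=="__main__":
    print("shift px",pailshift(cv2.imread("ref.png"),env.snapshot("top")))
    s=env.state();print(s["clock"],s["eef_pos"],yaw(s),s["grip_width"],s["joints"][6])
E
python3 chk.py; python3 cyc.py B 225|grep ^2
```

```text
shift px (0, 0, 0.9971837997436523)
5.1 [0.50192878 0.16908345 0.1962211 ] -103.99641392733446 0.23113759562767594 -2.2284006602411686
2 [-0.0034, 0.2564, 0.0, np.float64(25.1)] rows>= 7
2 [-0.0034, 0.2564, 0.085, np.float64(25.1)] rows>= 3
```

```bash
cat > mv.py <<'E'
# usage: mv.py x,y,z,ang ...   or  cell:A,z / tube:45,z
import sys
from cyc import *
def tgt(a):
    if a.startswith("cell:"): n,z=a[5:].split(","); return ((*C[n],float(z)),76)
    if a.startswith("tube:"): n,z=a[5:].split(","); return ((*T(int(n)),float(z)),(int(n)+th)%180)
    v=[float(x) for x in a.split(",")]; return (tuple(v[:3]),v[3] if len(v)>3 else None)
s=env.state(); print(round(s["clock"],2),s["eef_pos"].round(4),round(yaw(s),1),"F",s["wrist_force"].round(1),"w",round(s["grip_width"],3),"j7",round(s["joints"][6],2))
plan([[tgt(a) for a in sys.argv[1:]]])
E
python3 mv.py tube:225,.18
```

```text
5.1 [0.5019 0.1691 0.1962] -104.0 F [ 0.2 -0.3 -1.2] w 0.231 j7 -2.23
0 [-0.0004, 0.2538, 0.0162, np.float64(25.1)] rows>= 7
```

carry_out:
  steps:
    - [0,0.04,0,5]
    - [0,0.08,0,10]
    - [0,0.12,0,15]
    - [0,0.16,0,20]
    - [0,0.2,0.005,25]
    - [0,0.24,0.01,25]
    - [0,0.254,0.016,25]
    - [0,0.254,0.016,25]
    - [0,0.254,0.016,25]
    - [0,0.254,0.016,25]
    - [0,0.254,0.016,25]

```text
clock: 6.02
eef_pos: [0.4422, -0.0752, 0.181]
tool_rot: [0.943, -0.332, -0.0, -0.0]
wrist_force: [-0.2, 0.5, -1.0]
grip_width: 0.232
grip_force: 39.5
```

```bash
python3 mv.py tube:225,.112 tube:225,.095 tube:225,.074; python3 - <<'E'
from h import *
im=env.snapshot("wrist")
cv2.imwrite("pics/w3.png",cv2.resize(im[:,:,::-1],(560,420),interpolation=cv2.INTER_AREA))
E
```

```text
6.02 [ 0.4422 -0.0752  0.181 ] -128.8 F [-0.2  0.5 -1. ] w 0.232 j7 -2.09
0 [-0.0004, 0.0027, 0.069, np.float64(0.3)] rows>= 2
0 [-0.0004, 0.0027, 0.086, np.float64(0.3)] rows>= 1
0 [-0.0004, 0.0027, 0.107, np.float64(0.3)] rows>= 1
```

View pics/w3.png

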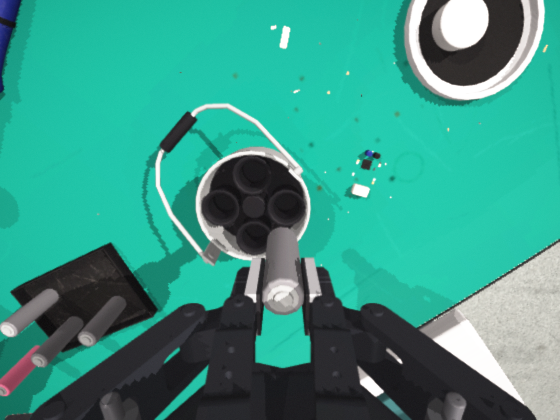

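The wrist view shows the cell gripped upright above the pail. Tube mouths are at (221,209), (255,174), (287,207) and (254,239), and the pail axis is at (254,206).

```bash
python3 - <<'E'
from h import *
np.set_printoptions(precision=4,suppress=True)
c=env.calibration("wrist")
m=np.array([px2w(c,p,.054) for p in [(221,209),(255,174),(287,207),(254,239)]])
print(m,m.mean(0)); d=m-m.mean(0); print(np.degrees(np.arctan2(d[:,1],d[:,0])),np.linalg.norm(d,axis=1))
print("hub",px2w(c,(254,206),.054),"cell top",px2w(c,(284,297),.198),env.state()["eef_pos"])
E
```

```text
[[ 0.4776 -0.0305  0.054 ]
 [ 0.4828 -0.077   0.054 ]
 [ 0.4402 -0.08    0.054 ]
 [ 0.4348 -0.0346  0.054 ]] [ 0.4589 -0.0555  0.054 ]
[  53.206   -41.9124 -127.2476  139.009 ] [0.0313 0.0321 0.0308 0.0319]
hub [ 0.4604 -0.0566  0.054 ] cell top [ 0.444  -0.0785  0.198 ] [ 0.4423 -0.0753  0.1811]
```

carry_out:
  steps:
    - [0,0.003,0.025,0]
    - [0,0.003,0.05,0]
    - [0,0.003,0.065,0]
    - [0,0.003,0.065,0]
    - [0,0.003,0.065,0]
    - [0,0.003,0.065,0]

```text
clock: 6.57
eef_pos: [0.4406, -0.0786, 0.1169]
tool_rot: [0.943, -0.333, 0.001, -0.0]
wrist_force: [-0.0, 0.3, -0.6]
grip_width: 0.231
grip_force: 39.5
```

```bash
python3 mv.py tube:225,.095 tube:225,.074
```

```text
6.57 [ 0.4406 -0.0786  0.1169] -128.9 F [-0.   0.3 -0.6] w 0.231 j7 -2.05
0 [-0.0014, -0.0009, 0.0219, np.float64(0.2)] rows>= 1
0 [-0.0014, -0.0009, 0.0429, np.float64(0.2)] rows>= 1
```

carry_out:
  steps:
    - [-0.001,-0.001,0.005,0]
    - [-0.001,-0.001,0.01,0]
    - [-0.001,-0.001,0.016,0]
    - [-0.001,-0.001,0.022,0]
    - [-0.001,-0.001,0.022,0]
    - [-0.001,-0.001,0.022,0]

```text
clock: 7.07
eef_pos: [0.4393, -0.0778, 0.0938]
tool_rot: [0.943, -0.334, -0.001, 0.0]
wrist_force: [-0.0, 0.6, -0.2]
grip_width: 0.231
grip_force: 39.5
```

```bash
python3 mv.py tube:225,.074
```

```text
7.07 [ 0.4393 -0.0778  0.0938] -129.0 F [-0.   0.6 -0.2] w 0.231 j7 -2.05
0 [0.0002, -0.0011, 0.0198, np.float64(0.1)] rows>= 1
```

carry_out:
  steps:
    - [0,0,0.006,0]
    - [0,0,0.012,0]
    - [0,0,0.018,0]
    - [0,0,0.018,0]
    - [0,0,0.018,0]

```text
clock: 7.48
eef_pos: [0.4393, -0.0778, 0.0757]
tool_rot: [0.943, -0.334, -0.001, 0.0]
wrist_force: [0.3, -1.3, 0.1]
grip_width: 0.231
grip_force: 39.5
```

carry_out:
  steps:
    - [0,0,0,0]
    - [0,0,0,0]
    - [0,0,0,0]
    - [0,0,0,0]
    - [0,0,-0.04,0]
    - [0,0,-0.08,0]
    - [0,0,-0.12,0]
    - [0,0,-0.12,0]
  claw: -0.3

```text
clock: 8.15
eef_pos: [0.4438, -0.0785, 0.2023]
tool_rot: [0.943, -0.334, 0.006, -0.002]
wrist_force: [1.5, 0.8, 0.0]
grip_width: 0.352
grip_force: 0.0
```

```bash
python3 mv.py cell:D,.15; python3 - <<'E'
from h import *
im=env.snapshot("wrist")
cv2.imwrite("pics/w4.png",cv2.resize(im[:,:,::-1],(560,420),interpolation=cv2.INTER_AREA))
E
```

```text
8.15 [ 0.4438 -0.0785  0.2023] -129.0 F [1.5 0.8 0. ] w 0.352 j7 -2.08
0 [-0.1464, -0.2127, 0.0523, np.float64(-25.0)] rows>= 7
```

View pics/w4.png

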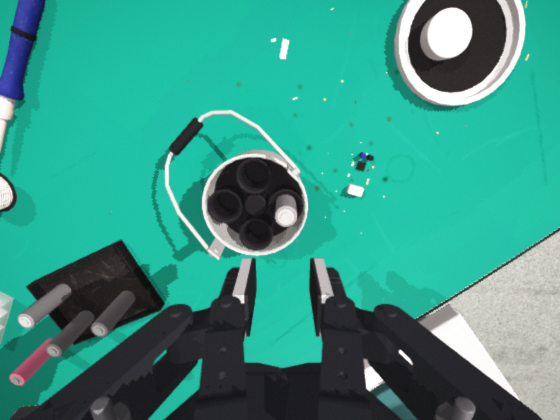

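The view shows one cell in its tube at (286,212) and the jaws clear. Next is cell D.

carry_out:
  steps:
    - [-0.022,-0.032,0,-5]
    - [-0.044,-0.064,0,-10]
    - [-0.066,-0.096,0,-15]
    - [-0.088,-0.128,0,-20]
    - [-0.11,-0.16,0.01,-25]
    - [-0.132,-0.192,0.03,-25]
    - [-0.1464,-0.2127,0.06,-25]
    - [-0.1464,-0.2127,0.075,-25]
    - [-0.1464,-0.2127,0.075,-25]
    - [-0.1464,-0.2127,0.075,-25]
  claw: 0.0

```text
clock: 9.03
eef_pos: [0.4582, 0.1788, 0.12]
tool_rot: [0.993, -0.122, -0.002, 0.001]
wrist_force: [-0.2, -0.1, -0.1]
grip_width: 0.503
grip_force: 0.0
```

```bash
python3 mv.py cell:D,.055
```

```text
9.03 [0.4582 0.1788 0.12  ] -104.0 F [-0.2 -0.1 -0.1] w 0.503 j7 -2.28
0 [0.0056, -0.0015, 0.065, np.float64(0.0)] rows>= 2
```

carry_out:
  steps:
    - [0.0056,-0.0015,0.02,0]
    - [0.0056,-0.0015,0.045,0]
    - [0.0056,-0.0015,0.065,0]
    - [0.0056,-0.0015,0.065,0]
    - [0.0056,-0.0015,0.065,0]

```text
clock: 9.45
eef_pos: [0.4654, 0.1781, 0.0567]
tool_rot: [0.992, -0.123, -0.0, 0.001]
wrist_force: [-0.2, 0.5, 0.2]
grip_width: 0.503
grip_force: 0.0
```

carry_out:
  steps:
    - [0,0,0,0]
    - [0,0,0,0]
    - [0,0,0,0]
    - [0,0,0,0]
    - [0,0,0,0]
    - [0,0,0,0]
    - [0,0,-0.04,0]
    - [0,0,-0.08,0]
    - [0,0,-0.12,0]
    - [0,0,-0.14,0]
    - [0,0,-0.14,0]
    - [0,0,-0.14,0]
  claw: -1

```text
clock: 10.45
eef_pos: [0.4662, 0.1801, 0.1981]
tool_rot: [0.993, -0.122, 0.002, -0.001]
wrist_force: [-0.7, 0.7, -0.3]
grip_width: 0.233
grip_force: 39.5
```

```bash
python3 chk.py; python3 mv.py tube:45,.18
```

```text
shift px (0, 0, 0.919862687587738)
10.5 [0.46514271 0.17959451 0.19664968] -103.99604333966555 0.2326484626488045 -2.273923443585223
10.5 [0.4651 0.1796 0.1966] -104.0 F [-0.4 -1.  -1.5] w 0.233 j7 -2.27
0 [0.0641, 0.1989, 0.0166, np.float64(25.1)] rows>= 6
```

carry_out:
  steps:
    - [0.012,0.037,0,5]
    - [0.024,0.074,0,10]
    - [0.036,0.111,0,15]
    - [0.048,0.148,0,20]
    - [0.06,0.186,0.005,25]
    - [0.064,0.199,0.016,25]
    - [0.064,0.199,0.04,25]
    - [0.064,0.199,0.06,25]
    - [0.064,0.199,0.07,25]
    - [0.064,0.199,0.07,25]
    - [0.064,0.199,0.07,25]

```text
clock: 11.42
eef_pos: [0.4785, -0.0286, 0.1253]
tool_rot: [0.943, -0.334, -0.001, 0.001]
wrist_force: [0.2, -0.2, -0.1]
grip_width: 0.236
grip_force: 39.5
```

```bash
python3 mv.py tube:45,.12 tube:45,.092 tube:45,.074
```

```text
11.42 [ 0.4785 -0.0286  0.1253] -129.0 F [ 0.2 -0.2 -0.1] w 0.236 j7 -2.16
0 [0.0008, -0.0002, 0.0053, np.float64(0.1)] rows>= 1
0 [0.0008, -0.0002, 0.0333, np.float64(0.1)] rows>= 1
0 [0.0008, -0.0002, 0.0513, np.float64(0.1)] rows>= 1
```

carry_out:
  steps:
    - [0.001,0,0.01,0]
    - [0.001,0,0.016,0]
    - [0.001,0,0.022,0]
    - [0.001,0,0.028,0]
    - [0.001,0,0.034,0]
    - [0.001,0,0.034,0]
    - [0.001,0,0.034,0]

```text
clock: 12.0
eef_pos: [0.4805, -0.0296, 0.092]
tool_rot: [0.943, -0.334, 0.0, 0.0]
wrist_force: [0.2, -0.5, -0.4]
grip_width: 0.233
grip_force: 39.5
```

```bash
python3 mv.py tube:45,.074
```

```text
12.0 [ 0.4805 -0.0296  0.092 ] -129.0 F [ 0.2 -0.5 -0.4] w 0.233 j7 -2.15
0 [-0.0014, 0.0002, 0.018, np.float64(0.1)] rows>= 1
```

carry_out:
  steps:
    - [-0.001,0,0.006,0]
    - [-0.001,0,0.011,0]
    - [-0.001,0,0.017,0]
    - [-0.001,0,0.017,0]
    - [-0.001,0,0.017,0]

```text
clock: 12.42
eef_pos: [0.4804, -0.0296, 0.0754]
tool_rot: [0.943, -0.334, 0.001, 0.0]
wrist_force: [1.3, -1.7, 4.7]
grip_width: 0.228
grip_force: 40.6
```

carry_out:
  steps:
    - [0,0,0,0]
    - [0,0,0,0]
    - [0,0,0,0]
    - [0,0,0,0]
    - [0,0,-0.04,0]
    - [0,0,-0.08,0]
    - [0,0,-0.12,0]
    - [0,0,-0.12,0]
  claw: -0.3

```text
clock: 13.08
eef_pos: [0.4835, -0.0289, 0.2012]
tool_rot: [0.943, -0.334, 0.005, -0.002]
wrist_force: [0.3, 0.1, 0.1]
grip_width: 0.351
grip_force: 0.0
```

```bash
python3 mv.py cell:A,.12
```

```text
13.08 [ 0.4835 -0.0289  0.2012] -129.0 F [0.3 0.1 0.1] w 0.351 j7 -2.19
0 [-0.1378, -0.237, 0.0812, np.float64(-25.0)] rows>= 7
```

carry_out:
  steps:
    - [-0.021,-0.036,0,-5]
    - [-0.042,-0.071,0,-10]
    - [-0.063,-0.107,0,-15]
    - [-0.084,-0.142,0,-20]
    - [-0.105,-0.178,0.01,-25]
    - [-0.126,-0.213,0.03,-25]
    - [-0.138,-0.237,0.06,-25]
    - [-0.138,-0.237,0.081,-25]
    - [-0.138,-0.237,0.081,-25]
    - [-0.138,-0.237,0.081,-25]
  claw: 0.0

```text
clock: 13.92
eef_pos: [0.5197, 0.2413, 0.1129]
tool_rot: [0.993, -0.122, -0.002, 0.002]
wrist_force: [0.2, -0.5, -0.0]
grip_width: 0.499
grip_force: 0.0
```

```bash
python3 mv.py cell:A,.055; python3 -c "
from h import *
cv2.imwrite('ref.png',env.snapshot('top'))
from chk import *
print(pailshift(cv2.imread('ref.png'),cv2.imread('ref.png')))"
```

```text
13.92 [0.5197 0.2413 0.1129] -104.0 F [ 0.2 -0.5 -0. ] w 0.499 j7 -2.32
0 [0.0055, -0.0021, 0.0579, np.float64(0.0)] rows>= 2
(0, 0, 1.0)
```

carry_out:
  steps:
    - [0.0055,-0.002,0.02,0]
    - [0.0055,-0.002,0.04,0]
    - [0.0055,-0.002,0.058,0]
    - [0.0055,-0.002,0.058,0]
    - [0.0055,-0.002,0.058,0]

```text
clock: 14.38
eef_pos: [0.5276, 0.2412, 0.0573]
tool_rot: [0.992, -0.123, 0.0, 0.0]
wrist_force: [-0.1, -0.5, 1.2]
grip_width: 0.498
grip_force: 0.0
```

carry_out:
  steps:
    - [0,0,0,0]
    - [0,0,0,0]
    - [0,0,0,0]
    - [0,0,0,0]
    - [0,0,0,0]
    - [0,0,0,0]
    - [0,0,-0.04,0]
    - [0,0,-0.08,0]
    - [0,0,-0.12,0]
    - [0,0,-0.14,0]
    - [0,0,-0.14,0]
    - [0,0,-0.14,0]
  claw: -1

```text
clock: 15.38
eef_pos: [0.528, 0.2432, 0.1983]
tool_rot: [0.993, -0.122, 0.002, -0.001]
wrist_force: [-0.1, -0.1, -1.5]
grip_width: 0.235
grip_force: 39.6
```

```bash
python3 - <<'E'
from chk import *
a=cv2.resize(cv2.imread("pics/top0.png"),(560,420),interpolation=cv2.INTER_AREA)
print(pailshift(a,cv2.imread("ref.png")[:,:,::-1].copy()),pailshift(cv2.imread("ref.png"),env.snapshot("top")))
E
python3 mv.py tube:135,.18; python3 mv.py tube:315,.18
```

```text
(0, 0, 0.8433703184127808) (0, 0, 0.9969075918197632)
15.43 [0.5268 0.2426 0.1966] -104.0 F [-0.4 -0.6 -1.6] w 0.231 j7 -2.32
0 [-0.0217, 0.2899, 0.0166, np.float64(-64.9)] rows>= 7
15.43 [0.5268 0.2426 0.1966] -104.0 F [-0.4 -0.6 -1.6] w 0.231 j7 -2.32
0 [0.0345, 0.3162, 0.0166, np.float64(-64.9)] rows>= 8
```

carry_out:
  steps:
    - [0.004,0.035,0,-7]
    - [0.008,0.07,0,-14]
    - [0.012,0.105,0,-21]
    - [0.016,0.14,0,-28]
    - [0.019,0.175,0,-35]
    - [0.023,0.21,0,-42]
    - [0.027,0.245,0,-49]
    - [0.03,0.28,0,-56]
    - [0.0345,0.316,0,-63]
    - [0.0345,0.316,0.016,-65]
    - [0.0345,0.316,0.04,-65]
    - [0.0345,0.316,0.06,-65]
    - [0.0345,0.316,0.07,-65]
    - [0.0345,0.316,0.07,-65]
    - [0.0345,0.316,0.07,-65]

```text
clock: 16.68
eef_pos: [0.4833, -0.0717, 0.1253]
tool_rot: [0.902, 0.431, -0.001, -0.001]
wrist_force: [0.5, -0.7, -0.3]
grip_width: 0.228
grip_force: 39.6
```

```bash
python3 mv.py tube:315,.12 tube:315,.092 tube:315,.074
```

```text
16.68 [ 0.4833 -0.0717  0.1253] -39.0 F [ 0.5 -0.7 -0.3] w 0.228 j7 -0.87
0 [-0.0004, 0.0008, 0.0053, np.float64(0.1)] rows>= 1
0 [-0.0004, 0.0008, 0.0333, np.float64(0.1)] rows>= 1
0 [-0.0004, 0.0008, 0.0513, np.float64(0.1)] rows>= 1
```

carry_out:
  steps:
    - [0,0.0005,0.01,0]
    - [0,0.0005,0.016,0]
    - [0,0.0005,0.022,0]
    - [0,0.0005,0.028,0]
    - [0,0.0005,0.034,0]
    - [0,0.0005,0.034,0]
    - [0,0.0005,0.034,0]

```text
clock: 17.27
eef_pos: [0.4845, -0.0723, 0.0919]
tool_rot: [0.903, 0.431, -0.0, -0.0]
wrist_force: [-0.7, 0.4, -1.2]
grip_width: 0.231
grip_force: 39.6
```

```bash
python3 mv.py tube:315,.074
```

```text
17.27 [ 0.4845 -0.0723  0.0919] -39.0 F [-0.7  0.4 -1.2] w 0.231 j7 -0.9
0 [-0.0006, -0.0004, 0.0179, np.float64(0.1)] rows>= 1
```

carry_out:
  steps:
    - [-0.0005,0,0.006,0]
    - [-0.0005,0,0.011,0]
    - [-0.0005,0,0.017,0]
    - [-0.0005,0,0.017,0]
    - [-0.0005,0,0.017,0]

```text
clock: 17.68
eef_pos: [0.4853, -0.0729, 0.0756]
tool_rot: [0.903, 0.431, 0.001, 0.001]
wrist_force: [0.1, 0.3, 5.5]
grip_width: 0.227
grip_force: 41.2
```

carry_out:
  steps:
    - [0,0,0,0]
    - [0,0,0,0]
    - [0,0,0,0]
    - [0,0,0,0]
    - [0,0,-0.04,0]
    - [0,0,-0.08,0]
    - [0,0,-0.12,0]
    - [0,0,-0.12,0]
  claw: -0.3

```text
clock: 18.35
eef_pos: [0.4887, -0.073, 0.2014]
tool_rot: [0.903, 0.43, 0.005, 0.003]
wrist_force: [0.9, 0.9, -0.1]
grip_width: 0.346
grip_force: 0.0
```

```bash
python3 mv.py cell:C,.12
```

```text
18.35 [ 0.4887 -0.073   0.2014] -39.0 F [ 0.9  0.9 -0.1] w 0.346 j7 -0.82
0 [0.2453, -0.2116, 0.0814, np.float64(65.0)] rows>= 9
```

carry_out:
  steps:
    - [0.027,-0.024,0,7]
    - [0.054,-0.047,0,14]
    - [0.082,-0.07,0,21]
    - [0.109,-0.094,0,28]
    - [0.136,-0.118,0,35]
    - [0.163,-0.141,0,42]
    - [0.191,-0.165,0,49]
    - [0.218,-0.188,0,56]
    - [0.2453,-0.2116,0,63]
    - [0.2453,-0.2116,0.03,65]
    - [0.2453,-0.2116,0.06,65]
    - [0.2453,-0.2116,0.08,65]
    - [0.2453,-0.2116,0.08,65]
    - [0.2453,-0.2116,0.08,65]
  claw: 0.0

```text
clock: 19.52
eef_pos: [0.4734, 0.2504, 0.1144]
tool_rot: [0.993, -0.122, -0.001, 0.001]
wrist_force: [0.4, 0.2, 0.5]
grip_width: 0.5
grip_force: 0.0
```

```bash
python3 mv.py cell:C,.055; python3 -c "
from chk import *
print(pailshift(cv2.imread('ref.png'),env.snapshot('top')))"
```

```text
19.52 [0.4734 0.2504 0.1144] -104.0 F [0.4 0.2 0.5] w 0.5 j7 -2.4
0 [0.0051, -0.0017, 0.0594, np.float64(0.0)] rows>= 2
(0, 0, 0.9221912026405334)
```

carry_out:
  steps:
    - [0.005,-0.0015,0.02,0]
    - [0.005,-0.0015,0.04,0]
    - [0.005,-0.0015,0.059,0]
    - [0.005,-0.0015,0.059,0]
    - [0.005,-0.0015,0.059,0]

```text
clock: 19.98
eef_pos: [0.48, 0.2511, 0.0571]
tool_rot: [0.993, -0.122, 0.0, -0.0]
wrist_force: [-0.5, 0.2, 0.2]
grip_width: 0.501
grip_force: 0.0
```

carry_out:
  steps:
    - [0,0,0,0]
    - [0,0,0,0]
    - [0,0,0,0]
    - [0,0,0,0]
    - [0,0,0,0]
    - [0,0,0,0]
    - [0,0,-0.04,0]
    - [0,0,-0.08,0]
    - [0,0,-0.12,0]
    - [0,0,-0.14,0]
    - [0,0,-0.14,0]
    - [0,0,-0.14,0]
  claw: -1

```text
clock: 20.98
eef_pos: [0.4801, 0.2516, 0.1982]
tool_rot: [0.993, -0.122, 0.002, -0.001]
wrist_force: [-0.4, -0.1, 0.3]
grip_width: 0.232
grip_force: 39.5
```

```bash
python3 - <<'E'
from chk import *
print(pailshift(cv2.imread("ref.png"),env.snapshot("top")))
E
python3 mv.py tube:135,.18
```

```text
(0, 0, 0.9223591685295105)
21.03 [0.4791 0.251  0.1966] -104.0 F [-0.  -0.3 -1.9] w 0.234 j7 -2.39
0 [0.0266, 0.2865, 0.0166, np.float64(-64.9)] rows>= 7
```

carry_out:
  steps:
    - [0.003,0.032,0,-7]
    - [0.006,0.064,0,-14]
    - [0.009,0.096,0,-21]
    - [0.012,0.128,0,-28]
    - [0.015,0.16,0,-35]
    - [0.018,0.192,0,-42]
    - [0.021,0.224,0,-49]
    - [0.024,0.256,0,-56]
    - [0.0266,0.2865,0,-63]
    - [0.0266,0.2865,0.016,-65]
    - [0.0266,0.2865,0.04,-65]
    - [0.0266,0.2865,0.06,-65]
    - [0.0266,0.2865,0.07,-65]
    - [0.0266,0.2865,0.07,-65]
    - [0.0266,0.2865,0.07,-65]

```text
clock: 22.28
eef_pos: [0.4344, -0.0332, 0.1249]
tool_rot: [0.903, 0.431, -0.002, -0.001]
wrist_force: [0.5, 0.3, -0.7]
grip_width: 0.232
grip_force: 39.5
```

```bash
python3 mv.py tube:135,.12 tube:135,.092 tube:135,.074
```

```text
22.28 [ 0.4344 -0.0332  0.1249] -39.0 F [ 0.5  0.3 -0.7] w 0.232 j7 -0.98
0 [0.0005, 0.0011, 0.0049, np.float64(0.1)] rows>= 1
0 [0.0005, 0.0011, 0.0329, np.float64(0.1)] rows>= 1
0 [0.0005, 0.0011, 0.0509, np.float64(0.1)] rows>= 1
```

carry_out:
  steps:
    - [0,0.0005,0.01,0]
    - [0,0.0005,0.016,0]
    - [0,0.0005,0.022,0]
    - [0,0.0005,0.028,0]
    - [0,0.0005,0.034,0]
    - [0,0.0005,0.034,0]
    - [0,0.0005,0.034,0]

```text
clock: 22.87
eef_pos: [0.4362, -0.0335, 0.092]
tool_rot: [0.903, 0.431, -0.0, -0.0]
wrist_force: [0.0, -0.2, -0.5]
grip_width: 0.23
grip_force: 39.5
```

```bash
python3 mv.py tube:135,.074
```

```text
22.87 [ 0.4362 -0.0335  0.092 ] -39.0 F [ 0.  -0.2 -0.5] w 0.23 j7 -1.01
0 [-0.0003, -0.0004, 0.018, np.float64(0.1)] rows>= 1
```

carry_out:
  steps:
    - [0,0,0.006,0]
    - [0,0,0.011,0]
    - [0,0,0.017,0]
    - [0,0,0.017,0]
    - [0,0,0.017,0]

```text
clock: 23.28
eef_pos: [0.4372, -0.0336, 0.0753]
tool_rot: [0.903, 0.431, 0.001, 0.0]
wrist_force: [0.3, -0.2, 3.7]
grip_width: 0.23
grip_force: 41.0
```

carry_out:
  steps:
    - [0,0,0,0]
    - [0,0,0,0]
    - [0,0,0,0]
    - [0,0,0,0]
    - [0,0,-0.04,0]
    - [0,0,-0.08,0]
    - [0,0,-0.12,0]
    - [0,0,-0.12,0]
  claw: -0.3

```text
clock: 23.95
eef_pos: [0.4404, -0.0333, 0.2009]
tool_rot: [0.903, 0.43, 0.005, 0.003]
wrist_force: [1.3, 0.2, -0.3]
grip_width: 0.348
grip_force: 0.0
```

```bash
python3 mv.py .455,-.28,.20,135; python3 - <<'E'
from h import *
im=env.snapshot("wrist")
cv2.imwrite("pics/w5.png",cv2.resize(im[:,:,::-1],(560,420),interpolation=cv2.INTER_AREA))
c=env.calibration("wrist"); import pickle; pickle.dump(c,open("w5.pkl","wb"))
E
```

```text
23.95 [ 0.4404 -0.0333  0.2009] -39.0 F [ 1.3  0.2 -0.3] w 0.348 j7 -0.9
0 [-0.1824, 0.1667, 0.0009, np.float64(6.0)] rows>= 6
```

View pics/w5.png

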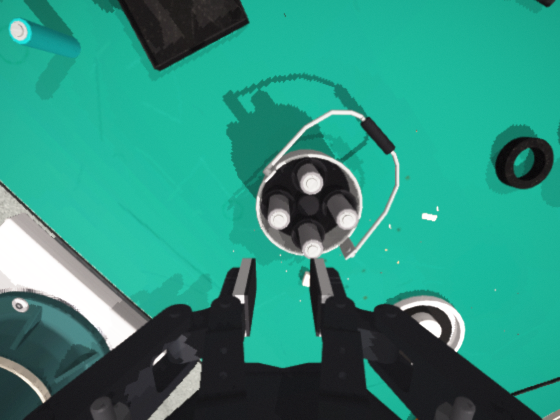

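All four cells stand in their tubes, with tops at (312,181), (346,217), (278,217) and (312,248), and the tray is empty. Next is the tin.

```bash
python3 mv.py .448,-.324,.18,135
```

```text
24.0 [ 0.439  -0.0336  0.1987] -39.0 F [-0.9 -0.1 -1.7] w 0.349 j7 -0.91
0 [-0.2199, 0.1899, 0.0187, np.float64(6.0)] rows>= 7
```

carry_out:
  steps:
    - [-0.03,0.026,0,1]
    - [-0.06,0.052,0,2]
    - [-0.09,0.078,0,3]
    - [-0.12,0.104,0,4]
    - [-0.15,0.13,0,5]
    - [-0.18,0.156,0,6]
    - [-0.21,0.182,0,6]
    - [-0.22,0.19,0.019,6]
    - [-0.22,0.19,0.019,6]
    - [-0.22,0.19,0.019,6]
    - [-0.22,0.19,0.019,6]
    - [-0.22,0.19,0.019,6]
  claw: 0.45

```text
clock: 25.0
eef_pos: [0.4458, -0.3221, 0.1762]
tool_rot: [0.923, 0.384, -0.0, -0.001]
wrist_force: [0.8, 0.1, -0.6]
grip_width: 0.722
grip_force: 0.0
```

```bash
python3 mv.py .469,-.303,.10,135; python3 - <<'E'
from h import *
c=env.calibration("wrist"); import pickle; pickle.dump(c,open("w6.pkl","wb"))
im=env.snapshot("wrist")
cv2.imwrite("pics/w6.png",cv2.resize(im[:,:,::-1],(560,420),interpolation=cv2.INTER_AREA))
E
```

```text
25.0 [ 0.4458 -0.3221  0.1762] -44.8 F [ 0.8  0.1 -0.6] w 0.722 j7 -0.41
0 [0.0299, 0.003, 0.0762, np.float64(0.2)] rows>= 2
```

View pics/w6.png

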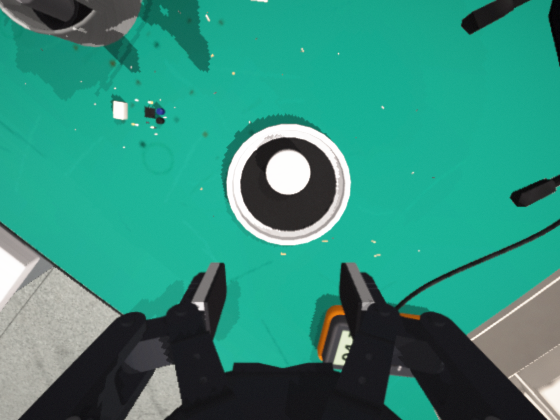

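The view shows the tin top centred at (288,172) and the stand rim centred at (289,184), with an outer radius of about 61 px.

```bash
python3 - <<'E'
from h import *; import pickle
np.set_printoptions(precision=4,suppress=True)
c=pickle.load(open("w6.pkl","rb"))
print("tin",px2w(c,(288,172),.023),"stand",px2w(c,(289,184),.014))
m=[px2w(c,p,.014) for p in [(227.5,184),(351,184),(289,123.5),(289,245)]]; print(m,np.mean(m,0))
E
```

```text
tin [ 0.47   -0.3058  0.023 ] stand [ 0.4609 -0.3168  0.014 ]
[array([ 0.4157, -0.2718,  0.014 ]), array([ 0.5066, -0.3621,  0.014 ]), array([ 0.503 , -0.2739,  0.014 ]), array([ 0.4123, -0.3664,  0.014 ])] [ 0.4594 -0.3185  0.014 ]
```

carry_out:
  steps:
    - [0.029,0.002,0.02,0]
    - [0.029,0.002,0.05,0]
    - [0.029,0.002,0.09,0]
    - [0.029,0.002,0.11,0]
    - [0.029,0.002,0.11,0]
    - [0.029,0.002,0.11,0]
  claw: 0.25

```text
clock: 25.55
eef_pos: [0.4675, -0.3037, 0.0661]
tool_rot: [0.924, 0.384, -0.0, -0.001]
wrist_force: [0.6, 0.5, 1.2]
grip_width: 0.623
grip_force: 0.0
```

```bash
python3 mv.py .4695,-.3045,.018,135
```

```text
25.55 [ 0.4675 -0.3037  0.0661] -44.9 F [0.6 0.5 1.2] w 0.623 j7 -0.52
0 [0.0008, 0.002, 0.0481, np.float64(0.1)] rows>= 2
```

carry_out:
  steps:
    - [0.001,0.002,0.015,0]
    - [0.001,0.002,0.03,0]
    - [0.001,0.002,0.046,0]
    - [0.001,0.002,0.046,0]
    - [0.001,0.002,0.046,0]
    - [0.001,0.002,0.046,0]

```text
clock: 26.05
eef_pos: [0.4708, -0.3062, 0.0222]
tool_rot: [0.924, 0.383, 0.001, 0.001]
wrist_force: [-0.7, 0.2, 0.4]
grip_width: 0.627
grip_force: 0.0
```

carry_out:
  steps:
    - [0,0,0,0]
    - [0,0,0,0]
    - [0,0,0,0]
    - [0,0,0,0]
    - [0,0,0,0]
    - [0,0,-0.04,0]
    - [0,0,-0.08,0]
    - [0,0,-0.12,0]
    - [0,0,-0.16,0]
    - [0,0,-0.2,0]
    - [0,0,-0.2,0]
    - [0,0,-0.2,0]
  claw: -1
  newtons: 30

```text
clock: 27.05
eef_pos: [0.4713, -0.3067, 0.2242]
tool_rot: [0.924, 0.382, 0.002, 0.003]
wrist_force: [-0.7, 0.3, -1.8]
grip_width: 0.498
grip_force: 31.0
```

```bash
python3 mv.py .55,-.1,.22 .494,.206,.2,136; python3 -c "
from chk import *
print(pailshift(cv2.imread('ref.png'),env.snapshot('top')))"
```

```text
27.05 [ 0.4713 -0.3067  0.2242] -45.0 F [-0.7  0.3 -1.8] w 0.498 j7 -0.44
0 [0.2018, -0.0906, 0.0042, 0] rows>= 6
0 [0.3785, -0.3466, 0.0242, np.float64(-1.0)] rows>= 8
(0, 0, 0.8063614368438721)
```

```bash
python3 mv.py .494,.206,.2,76
```

```text
27.1 [ 0.4697 -0.306   0.222 ] -45.0 F [-0.3  0.2 -1.7] w 0.495 j7 -0.44
0 [0.3791, -0.345, 0.022, np.float64(59.0)] rows>= 13
```

carry_out:
  steps:
    - [0.029,-0.0265,0,6]
    - [0.058,-0.053,0,12]
    - [0.087,-0.079,0,18]
    - [0.116,-0.106,0,24]
    - [0.145,-0.132,0,30]
    - [0.174,-0.159,0,36]
    - [0.204,-0.185,0,42]
    - [0.233,-0.212,0,48]
    - [0.262,-0.238,0,54]
    - [0.291,-0.265,0,59]
    - [0.32,-0.291,0,59]
    - [0.35,-0.318,0,59]
    - [0.379,-0.345,0.02,59]
    - [0.379,-0.345,0.05,59]
    - [0.379,-0.345,0.08,59]
    - [0.379,-0.345,0.11,59]
    - [0.379,-0.345,0.14,59]
    - [0.379,-0.345,0.14,59]
    - [0.379,-0.345,0.14,59]

```text
clock: 28.68
eef_pos: [0.4913, 0.2051, 0.0781]
tool_rot: [0.993, -0.122, -0.003, 0.002]
wrist_force: [0.4, 0.2, 0.6]
grip_width: 0.496
grip_force: 31.0
```

```bash
python3 mv.py .494,.206,.022,76
```

```text
28.68 [0.4913 0.2051 0.0781] -104.0 F [0.4 0.2 0.6] w 0.496 j7 -2.39
0 [0.0024, -0.0015, 0.0561, np.float64(0.0)] rows>= 2
```

carry_out:
  steps:
    - [0.002,-0.0015,0.02,0]
    - [0.002,-0.0015,0.04,0]
    - [0.002,-0.0015,0.054,0]
    - [0.002,-0.0015,0.054,0]
    - [0.002,-0.0015,0.054,0]

```text
clock: 29.1
eef_pos: [0.4964, 0.2072, 0.0273]
tool_rot: [0.993, -0.122, 0.0, -0.0]
wrist_force: [0.1, -0.4, -0.6]
grip_width: 0.497
grip_force: 31.0
```

carry_out:
  steps:
    - [0,0,0,0]
    - [0,0,0,0]
    - [0,0,0,0]
    - [0,0,0,0]
    - [0,0,-0.04,0]
    - [0,0,-0.08,0]
    - [0,0,-0.12,0]
    - [0,0,-0.16,0]
    - [0,0,-0.2,0]
    - [0,0,-0.2,0]
  claw: 0.25

```text
clock: 29.93
eef_pos: [0.5004, 0.2093, 0.2344]
tool_rot: [0.992, -0.122, 0.007, -0.004]
wrist_force: [0.4, -0.5, -0.1]
grip_width: 0.624
grip_force: 0.0
```

```bash
python3 mv.py .57,.1,.2,-40 .57,.1,.2,5.9; python3 -c "
from chk import *
im=env.snapshot('top'); print(pailshift(cv2.imread('ref.png'),im))
cv2.imwrite('pics/t2.png',cv2.resize(im[185:285,170:330,::-1],(800,500),interpolation=cv2.INTER_CUBIC))"
```

```text
29.93 [0.5004 0.2093 0.2344] -104.0 F [ 0.4 -0.5 -0.1] w 0.624 j7 -2.35
0 [0.094, 0.0892, 0.0344, np.float64(-64.0)] rows>= 4
0 [0.094, 0.0892, 0.0344, np.float64(-109.9)] rows>= 0
(0, 0, 0.8428860902786255)
```

View pics/t2.png

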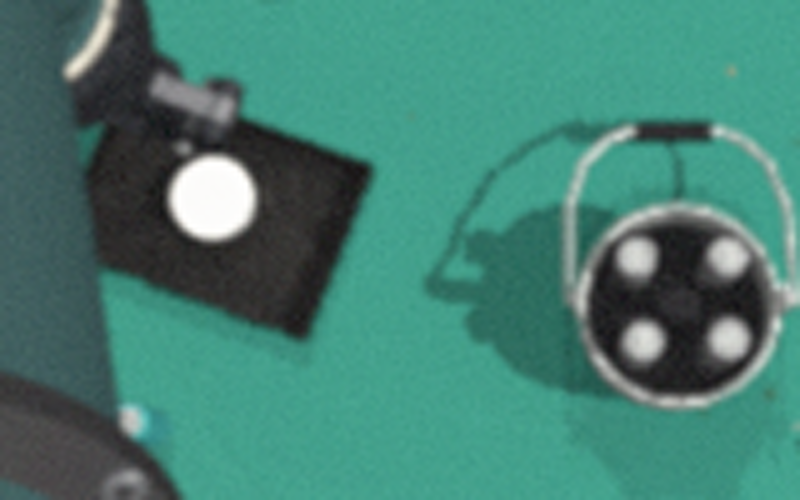

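The tin lies flat in the tray at (212,197), all four cells are in the pail, and the roller is at (675,131). Next is the bail.

carry_out:
  steps:
    - [0.01,0.01,0,-7]
    - [0.02,0.02,0,-14]
    - [0.03,0.03,0.01,-21]
    - [0.04,0.04,0.02,-28]
    - [0.05,0.05,0.03,-35]
    - [0.06,0.06,0.034,-42]
    - [0.07,0.07,0.034,-49]
    - [0.08,0.08,0.034,-56]
    - [0.09,0.085,0.034,-63]
    - [0.094,0.089,0.034,-70]
    - [0.094,0.089,0.034,-77]
    - [0.094,0.089,0.034,-84]
    - [0.094,0.089,0.034,-91]
    - [0.094,0.089,0.034,-98]
    - [0.094,0.089,0.034,-105]
    - [0.094,0.089,0.034,-110]
    - [0.094,0.089,0.034,-110]
    - [0.094,0.089,0.034,-110]
  claw: -0.3

```text
clock: 31.48
eef_pos: [0.5648, 0.0977, 0.1912]
tool_rot: [0.67, 0.742, -0.001, -0.001]
wrist_force: [1.1, -0.0, -0.3]
grip_width: 0.349
grip_force: 0.0
```

```bash
python3 mv.py .556,-.044,.11,5.9; python3 -c "
from chk import *
im=env.snapshot('top'); print(pailshift(cv2.imread('ref.png'),im))"
```

```text
31.48 [0.5648 0.0977 0.1912] 5.9 F [ 1.1 -0.  -0.3] w 0.349 j7 -0.55
0 [-0.1401, -0.0232, 0.0812, np.float64(-0.0)] rows>= 4
(-6, -20, 0.25741812586784363)
```

carry_out:
  steps:
    - [-0.035,-0.006,0,0]
    - [-0.07,-0.012,0,0]
    - [-0.105,-0.018,0,0]
    - [-0.14,-0.023,0,0]
    - [-0.14,-0.023,0.03,0]
    - [-0.14,-0.023,0.06,0]
    - [-0.14,-0.023,0.08,0]
    - [-0.14,-0.023,0.08,0]
    - [-0.14,-0.023,0.08,0]

```text
clock: 32.28
eef_pos: [0.5566, -0.0433, 0.1115]
tool_rot: [0.669, 0.743, -0.001, -0.001]
wrist_force: [0.7, -0.4, 0.3]
grip_width: 0.35
grip_force: 0.0
```

```bash
python3 mv.py .556,-.044,.06,5.9;python3 - <<'E'
from h import *
c=env.calibration("wrist"); import pickle; pickle.dump(c,open("w7.pkl","wb"))
im=env.snapshot("wrist")
cv2.imwrite("pics/w7.png",im[:,:,::-1])
for X in [(.556,-.044,.034),(.4597,-.053,.056),(.4597,-.053,.054)]: print(w2px(c,X))
E
```

```text
32.28 [ 0.5566 -0.0433  0.1115] 6.0 F [ 0.7 -0.4  0.3] w 0.35 j7 -0.4
0 [-0.0006, -0.0006, 0.0515, np.float64(0.1)] rows>= 2
[282.30898029 227.77980516]
[146.04421369 237.58548346]
[147.28016527 236.46416687]
```

View pics/w7.png

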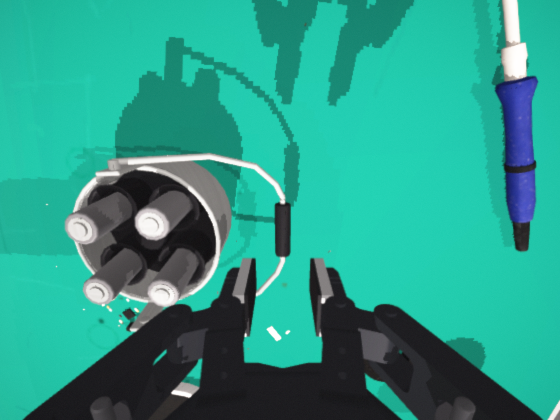

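The roller centre is at (283,229), within 1 px of the prediction. I'll descend and pinch it.

carry_out:
  steps:
    - [-0.001,0,0.02,0]
    - [-0.001,0,0.04,0]
    - [-0.001,0,0.06,0]
    - [-0.001,0,0.075,0]
    - [-0.001,0,0.083,0]
    - [-0.001,0,0.083,0]
    - [-0.001,0,0.083,0]

```text
clock: 32.92
eef_pos: [0.5584, -0.0442, 0.0303]
tool_rot: [0.669, 0.743, 0.001, 0.001]
wrist_force: [0.3, 0.3, -0.3]
grip_width: 0.35
grip_force: 0.0
```

```bash
python3 mv.py .556,-.044,.027,5.9
```

```text
32.92 [ 0.5584 -0.0442  0.0303] 6.0 F [ 0.3  0.3 -0.3] w 0.35 j7 -0.51
0 [0.0004, -0.0024, 0.0033, np.float64(0.1)] rows>= 1
```

carry_out:
  steps:
    - [0,-0.002,0.003,0]
    - [0,-0.002,0.003,0]
    - [0,-0.002,0.003,0]

```text
clock: 33.17
eef_pos: [0.5558, -0.0448, 0.027]
tool_rot: [0.669, 0.743, 0.0, 0.0]
wrist_force: [-0.6, 0.3, -0.1]
grip_width: 0.345
grip_force: 0.0
```

carry_out:
  steps:
    - [0,0,0,0]
    - [0,0,0,0]
    - [0,0,0,0]
    - [0,0,0,0]
    - [0,0,0,0]
    - [0,0,0,0]
  claw: -1
  newtons: 30

```text
clock: 33.67
eef_pos: [0.5562, -0.0447, 0.0264]
tool_rot: [0.669, 0.743, 0.0, 0.0]
wrist_force: [1.6, -0.4, -1.0]
grip_width: 0.128
grip_force: 29.2
```

```bash
python3 - <<'E'
from h import *
s=env.state(); print(s["eef_pos"],yaw(s),s["wrist_force"],s["grip_width"]*85,s["grip_force"])
# arc in tool frame: tool y=+away from pail axis (pail -x), z down ; relative to phi0
r=.105
for dphi in range(0,116,6):
    a=np.radians(dphi-25); a0=np.radians(-25)
    print(dphi,[0,round(r*(np.cos(a)-np.cos(a0)),4),round(-r*(np.sin(a)-np.sin(a0)),4),0])
E
```

```text
[ 0.55616544 -0.04469206  0.02638515] 6.003686293341267 [ 1.59751505 -0.4451653  -0.97044055] 10.910522290524096 29.157777428627014
0 [0, np.float64(0.0), np.float64(-0.0), 0]
6 [0, np.float64(0.0041), np.float64(-0.0102), 0]
12 [0, np.float64(0.0071), np.float64(-0.0208), 0]
18 [0, np.float64(0.0091), np.float64(-0.0316), 0]
24 [0, np.float64(0.0098), np.float64(-0.0425), 0]
30 [0, np.float64(0.0094), np.float64(-0.0535), 0]
36 [0, np.float64(0.0079), np.float64(-0.0644), 0]
42 [0, np.float64(0.0052), np.float64(-0.0751), 0]
48 [0, np.float64(0.0015), np.float64(-0.0854), 0]
54 [0, np.float64(-0.0033), np.float64(-0.0953), 0]
60 [0, np.float64(-0.0092), np.float64(-0.1046), 0]
66 [0, np.float64(-0.0159), np.float64(-0.1133), 0]
72 [0, np.float64(-0.0236), np.float64(-0.1212), 0]
78 [0, np.float64(-0.032), np.float64(-0.1282), 0]
84 [0, np.float64(-0.0411), np.float64(-0.1344), 0]
90 [0, np.float64(-0.0508), np.float64(-0.1395), 0]
96 [0, np.float64(-0.061), np.float64(-0.1437), 0]
102 [0, np.float64(-0.0715), np.float64(-0.1467), 0]
108 [0, np.float64(-0.0824), np.float64(-0.1486), 0]
114 [0, np.float64(-0.0933), np.float64(-0.1494), 0]
```

carry_out:
  steps:
    - [0,0.004,-0.01,0]
    - [0,0.007,-0.021,0]
    - [0,0.009,-0.032,0]
    - [0,0.01,-0.0425,0]
    - [0,0.0094,-0.0535,0]
    - [0,0.008,-0.064,0]
    - [0,0.005,-0.075,0]
    - [0,0.0015,-0.085,0]
    - [0,-0.003,-0.095,0]
    - [0,-0.009,-0.1045,0]
    - [0,-0.009,-0.1045,0]
    - [0,-0.009,-0.1045,0]

```text
clock: 34.67
eef_pos: [0.546, -0.0461, 0.1314]
tool_rot: [0.669, 0.743, -0.0, 0.0]
wrist_force: [-3.2, 0.2, -2.9]
grip_width: 0.126
grip_force: 29.3
```

```bash
python3 mv.py .47,-.052,.17,5.9; python3 - <<'E'
from h import *
cv2.imwrite("pics/s2.png",cv2.resize(env.snapshot("scene")[180:300,220:440,::-1],(770,420),interpolation=cv2.INTER_CUBIC))
E
```

```text
34.67 [ 0.546  -0.0461  0.1314] 6.0 F [-3.2  0.2 -2.9] w 0.126 j7 -0.38
0 [0.002, -0.0762, -0.0386, np.float64(0.1)] rows>= 3
```

View pics/s2.png

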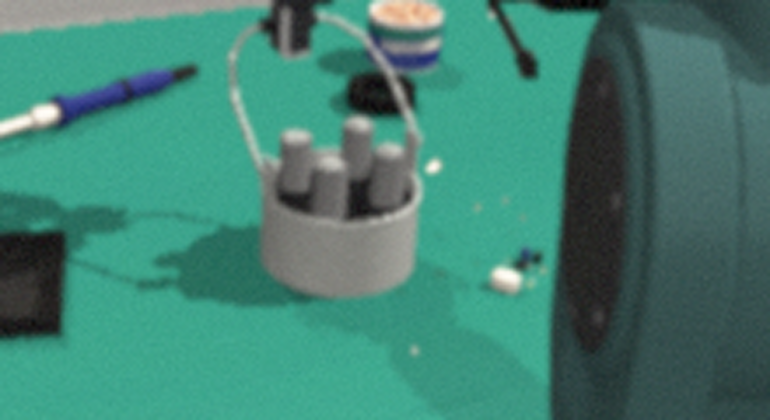

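The bail is pinched and about half raised, and the pail is still level with all four cells standing at equal height. Continuing.

carry_out:
  steps:
    - [0,-0.007,-0.0087,0]
    - [0,-0.0144,-0.0166,0]
    - [0,-0.023,-0.0236,0]
    - [0,-0.032,-0.0298,0]
    - [0,-0.0416,-0.035,0]
    - [0,-0.052,-0.039,0]
    - [0,-0.0623,-0.042,0]
    - [0,-0.073,-0.0435,0]
    - [0,-0.084,-0.044,0]
    - [0,-0.084,-0.044,0]
    - [0,-0.084,-0.044,0]
    - [0,-0.084,-0.044,0]
    - [0,-0.084,-0.044,0]

```text
clock: 35.8
eef_pos: [0.4631, -0.0544, 0.1745]
tool_rot: [0.669, 0.743, -0.0, -0.0]
wrist_force: [-1.1, 0.5, -8.1]
grip_width: 0.127
grip_force: 29.3
```

```bash
python3 mv.py .461,-.053,.20,5.9; python3 - <<'E'
from h import *
s=env.state()
a=[np.degrees(np.arctan2(s["eef_pos"][2]+.008-.078, np.hypot(*(s["eef_pos"][:2]-[.4597,-.053]))))]; print(a, s["grip_force"])
E
```

```text
35.8 [ 0.4631 -0.0544  0.1745] 6.0 F [-1.1  0.5 -8.1] w 0.127 j7 -0.32
0 [0.0016, -0.002, -0.0255, np.float64(0.1)] rows>= 1
[np.float64(87.96479764046403)] 29.29402470588684
```

carry_out:
  steps:
    - [0,0,0,0]
    - [0,0,0,0]
    - [0,0,-0.01,0]
    - [0,0,-0.02,0]
    - [0,0,-0.03,0]
    - [0,0,-0.04,0]
    - [0,0,-0.05,0]
    - [0,0,-0.06,0]
    - [0,0,-0.06,0]
    - [0,0,-0.06,0]
    - [0,0,-0.06,0]
    - [0,0,-0.06,0]
  newtons: 60

```text
clock: 36.8
eef_pos: [0.4623, -0.0546, 0.2342]
tool_rot: [0.669, 0.743, -0.0, -0.001]
wrist_force: [-0.4, -0.5, -7.8]
grip_width: 0.12
grip_force: 59.0
```

```bash
python3 mv.py .458,-.318,.235; python3 - <<'E'
from h import *
cv2.imwrite("pics/s3.png",cv2.resize(env.snapshot("scene")[150:300,220:440,::-1],(770,525),interpolation=cv2.INTER_CUBIC))
E
```

```text
36.8 [ 0.4623 -0.0546  0.2342] 6.0 F [-0.4 -0.5 -7.8] w 0.12 j7 -0.22
0 [-0.2615, -0.0318, -0.0008, 0] rows>= 7
```

View pics/s3.png

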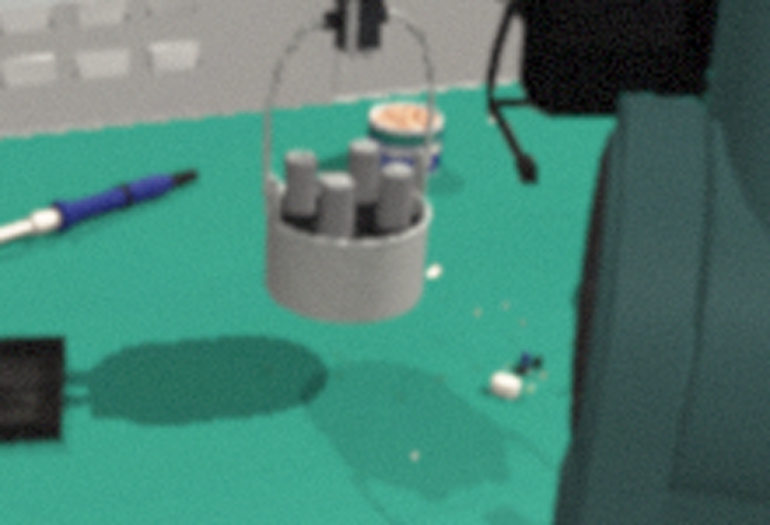

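The pail hangs level about 55 mm up with all four cells in. I'll carry it to the stand slowly.

carry_out:
  steps:
    - [-0.006,-0.001,0,0]
    - [-0.018,-0.002,0,0]
    - [-0.034,-0.004,0,0]
    - [-0.052,-0.006,0,0]
    - [-0.07,-0.008,0,0]
    - [-0.088,-0.011,0,0]
    - [-0.106,-0.013,0,0]
    - [-0.124,-0.015,0,0]
    - [-0.142,-0.017,0,0]
    - [-0.16,-0.019,0,0]
    - [-0.178,-0.022,0,0]
    - [-0.196,-0.024,0,0]
    - [-0.214,-0.026,0,0]
    - [-0.23,-0.028,0,0]
    - [-0.243,-0.03,0,0]
    - [-0.253,-0.031,0,0]
    - [-0.259,-0.032,0,0]
    - [-0.262,-0.032,0,0]
    - [-0.262,-0.032,0,0]
    - [-0.262,-0.032,0,0]

```text
clock: 38.52
eef_pos: [0.4588, -0.3173, 0.2347]
tool_rot: [0.669, 0.743, 0.0, -0.0]
wrist_force: [-0.2, 0.2, -8.8]
grip_width: 0.119
grip_force: 59.1
```

carry_out:
  steps:
    - [0,0,0,0]
    - [0,0,0,0]
    - [0,0,0,0]
    - [0,0,0,0]
    - [0,0,0,0]
    - [0,0,0,0]

```text
clock: 39.02
eef_pos: [0.4586, -0.3183, 0.2348]
tool_rot: [0.669, 0.743, -0.0, -0.0]
wrist_force: [-0.2, 0.2, -9.0]
grip_width: 0.118
grip_force: 59.0
```

```bash
python3 mv.py .458,-.318,.195; python3 - <<'E'
from h import *
im=env.snapshot("top")[185:285,330:490,::-1]
cv2.imwrite("pics/t3.png",cv2.resize(im,(800,500),interpolation=cv2.INTER_CUBIC))
E
```

```text
39.02 [ 0.4586 -0.3183  0.2348] 6.0 F [-0.2  0.2 -9. ] w 0.118 j7 0.29
0 [0.0003, -0.0006, 0.0398, 0] rows>= 1
```

View pics/t3.png

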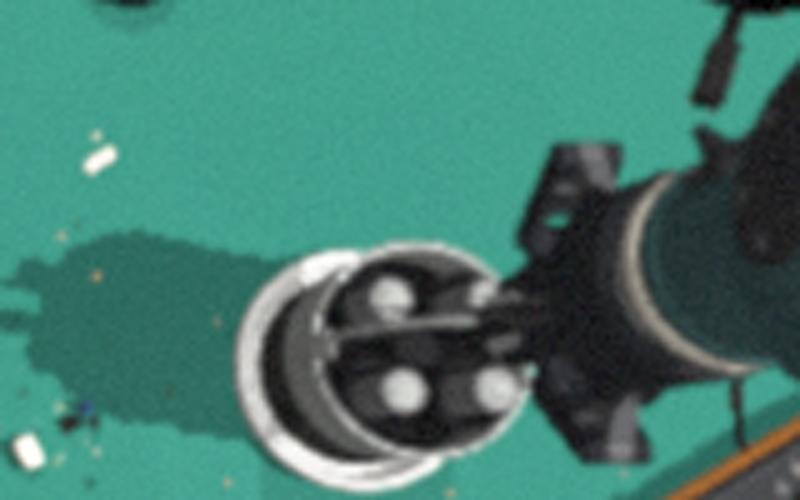

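```bash
python3 - <<'E'
from h import *
np.set_printoptions(precision=4,suppress=True)
c=env.calibration("top")
f=lambda u,v,z:px2w(c,((u+.5)/5-.5+330,(v+.5)/5-.5+185),z)
print("pail rim centre",f(424,350,.112),[f(*p,.112) for p in [(318,350),(424,243),(424,456)]])
print("cells",np.mean([f(391,298,.145),f(404,391,.145),f(496,388,.145),f(488,296,.145)],0))
print("stand",f(358.5,370,.014),[f(*p,.014) for p in [(237,370),(358,491)]])
E
```

```text
pail rim centre [ 0.4579 -0.3191  0.112 ] [array([ 0.4524, -0.2673,  0.112 ]), array([ 0.5115, -0.3175,  0.112 ]), array([ 0.406 , -0.3206,  0.112 ])]
cells [ 0.4579 -0.3175  0.145 ]
stand [ 0.456  -0.3175  0.014 ] [array([ 0.449, -0.252,  0.014]), array([ 0.391 , -0.3196,  0.014 ])]
```

The top view puts the hanging pail's axis within about 2 mm of the stand's centre. Lowering.

carry_out:
  steps:
    - [0,0,0.008,0]
    - [0,0,0.016,0]
    - [0,0,0.024,0]
    - [0,0,0.032,0]
    - [0,0,0.038,0]
    - [0,0,0.043,0]
    - [0,0,0.047,0]
    - [0,0,0.051,0]
    - [0,0,0.054,0]
    - [0,0,0.057,0]
    - [0,0,0.057,0]
    - [0,0,0.057,0]
    - [0,0,0.057,0]

```text
clock: 40.15
eef_pos: [0.4587, -0.3184, 0.178]
tool_rot: [0.669, 0.743, 0.0, 0.0]
wrist_force: [0.1, -0.1, -8.2]
grip_width: 0.116
grip_force: 59.1
```

```bash
python3 mv.py .458,-.318,.178; python3 - <<'E'
from h import *
r=.105; a0=np.radians(90)
for d in range(0,116,8):
    a=np.radians(90-d); print(d,[0,round(float(r*np.cos(a)),4),round(float(r*(1-np.sin(a))),4),0])
E
```

```text
40.15 [ 0.4587 -0.3184  0.178 ] 6.0 F [ 0.1 -0.1 -8.2] w 0.116 j7 0.22
0 [0.0005, -0.0007, 0.0, 0] rows>= 1
0 [0, 0.0, 0.0, 0]
8 [0, 0.0146, 0.001, 0]
16 [0, 0.0289, 0.0041, 0]
24 [0, 0.0427, 0.0091, 0]
32 [0, 0.0556, 0.016, 0]
40 [0, 0.0675, 0.0246, 0]
48 [0, 0.078, 0.0347, 0]
56 [0, 0.087, 0.0463, 0]
64 [0, 0.0944, 0.059, 0]
72 [0, 0.0999, 0.0726, 0]
80 [0, 0.1034, 0.0868, 0]
88 [0, 0.1049, 0.1013, 0]
96 [0, 0.1044, 0.116, 0]
104 [0, 0.1019, 0.1304, 0]
112 [0, 0.0974, 0.1443, 0]
```

carry_out:
  steps:
    - [0,0,0.001,0]
    - [0,0,0.002,0]
    - [0,0,0.003,0]
    - [0,0,0.004,0]
    - [0,0,0.004,0]
    - [0,0,0.004,0]

```text
clock: 40.65
eef_pos: [0.4611, -0.3189, 0.1758]
tool_rot: [0.669, 0.743, 0.001, 0.003]
wrist_force: [0.9, 1.2, 7.1]
grip_width: 0.12
grip_force: 60.5
```

The pail is seated: the vertical force reversed to +7 N. I'll ease off and start folding the bail.

carry_out:
  steps:
    - [0,0,-0.003,0]
    - [0,0,-0.003,0]
    - [0,0.007,-0.003,0]
    - [0,0.0146,-0.002,0]
    - [0,0.022,-0.001,0]
    - [0,0.029,0.001,0]
    - [0,0.036,0.003,0]
    - [0,0.0427,0.006,0]
    - [0,0.049,0.009,0]
    - [0,0.0556,0.013,0]
    - [0,0.0675,0.0216,0]
    - [0,0.0675,0.0216,0]
    - [0,0.0675,0.0216,0]
  newtons: 25

```text
clock: 41.73
eef_pos: [0.5271, -0.3109, 0.1518]
tool_rot: [0.669, 0.744, 0.001, 0.0]
wrist_force: [-1.3, -0.2, -1.8]
grip_width: 0.116
grip_force: 59.7
```

```bash
python3 mv.py .5251,-.3109,.1524; python3 - <<'E'
from h import *
d=np.array([.9947,.1028]); p=np.array([.4585,-.318]); z0=.1775-.105
r=.105
for dd in range(40,117,8):
    a=np.radians(90-dd); q=p+d*r*np.cos(a); print(dd,q.round(4),round(z0+r*np.sin(a),4))
E
```

```text
41.73 [ 0.5271 -0.3109  0.1518] 6.1 F [-1.3 -0.2 -1.8] w 0.116 j7 0.15
0 [0.0002, -0.0019, -0.0006, 0] rows>= 1
40 [ 0.5256 -0.3111] 0.1529
48 [ 0.5361 -0.31  ] 0.1428
56 [ 0.5451 -0.3091] 0.1312
64 [ 0.5524 -0.3083] 0.1185
72 [ 0.5578 -0.3077] 0.1049
80 [ 0.5614 -0.3074] 0.0907
88 [ 0.5629 -0.3072] 0.0762
96 [ 0.5624 -0.3073] 0.0615
104 [ 0.5598 -0.3075] 0.0471
112 [ 0.5553 -0.308 ] 0.0332
```

carry_out:
  steps:
    - [0,0.0045,0.005,0]
    - [0,0.0095,0.01,0]
    - [0,0.014,0.0157,0]
    - [0,0.0185,0.0217,0]
    - [0,0.0259,0.0344,0]
    - [0,0.0314,0.048,0]
    - [0,0.0349,0.062,0]
    - [0,0.0364,0.0767,0]
    - [0,0.0359,0.091,0]
    - [0,0.0334,0.106,0]
    - [0,0.029,0.118,0]
    - [0,0.029,0.118,0]
    - [0,0.029,0.118,0]
  claw: -1
  newtons: 25

```text
clock: 42.82
eef_pos: [0.5535, -0.3082, 0.0325]
tool_rot: [0.669, 0.743, -0.0, -0.001]
wrist_force: [3.5, 0.5, -1.5]
grip_width: 0.119
grip_force: 59.8
```

```bash
python3 mv.py .5553,-.308,.033
```

```text
42.82 [ 0.5535 -0.3082  0.0325] 6.0 F [ 3.5  0.5 -1.5] w 0.119 j7 0.03
0 [-0.0, 0.0018, -0.0005, 0] rows>= 1
```

carry_out:
  steps:
    - [0,0.002,0,0]
    - [0,0.002,0,0]
    - [0,0.002,0,0]

```text
clock: 43.07
eef_pos: [0.5542, -0.3081, 0.0342]
tool_rot: [0.669, 0.743, -0.002, -0.002]
wrist_force: [-2.4, 2.0, 0.6]
grip_width: 0.119
grip_force: 60.0
```

carry_out:
  steps:
    - [0,0,0,0]
    - [0,0,0,0]
    - [0,0,0,0]
    - [0,0,0,0]
    - [0,0,-0.02,0]
    - [0,0,-0.05,0]
    - [0,0,-0.09,0]
    - [0,0,-0.13,0]
    - [0,0,-0.17,0]
    - [0.1,0.03,-0.17,0]
    - [0.1,0.03,-0.17,0]
    - [0.1,0.03,-0.17,0]
    - [0.1,0.03,-0.17,0]
  claw: -0.4

```text
clock: 44.15
eef_pos: [0.578, -0.1974, 0.2058]
tool_rot: [0.665, 0.747, 0.003, 0.0]
wrist_force: [1.5, -0.3, 0.6]
grip_width: 0.3
grip_force: 0.0
```

```bash
python3 mv.py .5,-.1,.2; python3 - <<'E'
from h import *
im=env.snapshot("top")[185:285,330:490,::-1]
cv2.imwrite("pics/t4.png",cv2.resize(im,(800,500),interpolation=cv2.INTER_CUBIC))
E
```

```text
44.15 [ 0.578  -0.1974  0.2058] 6.6 F [ 1.5 -0.3  0.6] w 0.3 j7 0.0
0 [0.1057, -0.0663, 0.0058, 0] rows>= 3
```

View pics/t4.png

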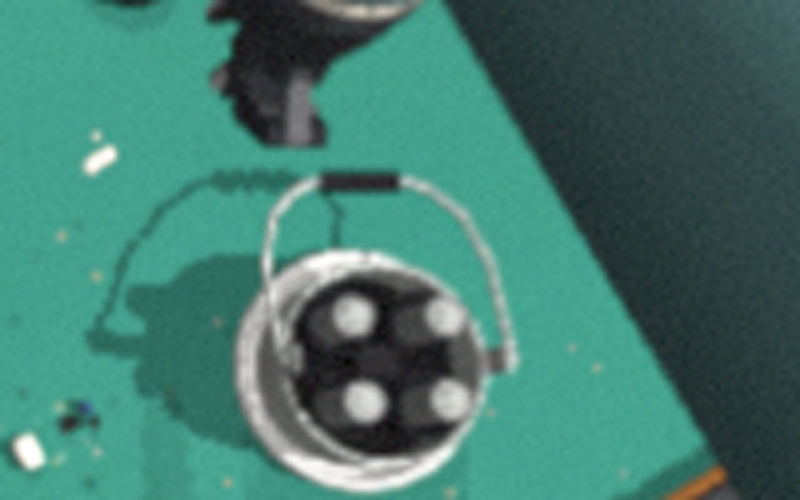

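The pail sits in the stand with the bail folded (roller at (360,182)). Cell tops are at (353,315), (446,312), (365,402) and (452,402), and ears at (290,358) and (505,358).

```bash
python3 - <<'E'
from h import *
np.set_printoptions(precision=4,suppress=True)
c=env.calibration("top")
f=lambda u,v,z:px2w(c,((u+.5)/5-.5+330,(v+.5)/5-.5+185),z)
print("cells",np.mean([f(*p,.094) for p in [(353,315),(446,312),(365,402),(452,402)]],0))
print("hinge mid",(f(290,358,.083)+f(505,358,.083))/2)
print("stand edges",[f(*p,.014) for p in [(237,370),(358,491),(487,370)]])
for dz,nm in ((.014,"rim14"),(.06,"pail rim")): print(nm,w2px(c,(.4575,-.318,dz)))
im=env.snapshot("top")[185:285,330:490,::-1]
c2=env.calibration("wrist")
E
python3 mv.py .43,-.2,.25,-45
```

```text
cells [ 0.4554 -0.3154  0.094 ]
hinge mid [ 0.4562 -0.3157  0.083 ]
stand edges [array([ 0.449, -0.252,  0.014]), array([ 0.391 , -0.3196,  0.014 ]), array([ 0.4634, -0.3865,  0.014 ])]
rim14 [401.4965 258.0737]
pail rim [407.0345 256.5719]
44.25 [ 0.5764 -0.2042  0.2047] 6.2 F [ 0.8 -0.5  0.7] w 0.298 j7 0.0
0 [0.0199, -0.1451, -0.0453, np.float64(51.2)] rows>= 4
```

```bash
python3 -c "
from cell import env
print(env.finish_job())"
```

```text
the job is handed in; nothing more can be done
None
```

The job is handed in: all four cells are home in the pail's tubes, the tin is in the tray, and the pail sits in the stand about 2 mm off centre with its bail folded and the arm clear; I viewed 16 pictures against the limit of 14, and the hand-in printed no verdict.

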